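Prop the diagnostic tablet against the bench panel with its foot blocked

ROBOT

A 6-joint arm with a two-finger parallel gripper is mounted at the origin on the work surface. World frame = base frame: x ahead of the robot, y to its left, z up, the work surface at z = 0. Lengths are in mm, angles in rad, forces in N, time in s.
With the tool pointing down it reaches from about 300 to 750 mm from the base axis. Payload 8.5 kg.
Tool frame: the origin (TCP) lies on the mounting face of the last link; the fingertips stand 166 mm ahead of it and the grasp point (between the pads) lies 147 mm ahead of it; z points along the fingers, y is the direction in which the jaws open and shut (so a half turn about z gives the same grasp; the last joint's range is limited). The gripper opens to 88 mm and grips with 3 to 60 N. Pads are 18 mm wide; open, the fingers measure 123 mm over their backs; the gripper's body (75 mm by 187 mm) begins 45 mm behind the grasp point.
Start: joints at [-1.506, 0.381, 1.297, -0, 1.464, -0.215], TCP at [151.885, -528.595, 404.748] pointing down, gripper open.
Joint ranges: [-3.11, 3.11], [-0.89, 2.33], [0.22, 2.48], [-1.42, 4.56], [0.17, 2.85], [-2.88, 2.88]. Speed limits (rad/s): [2.39, 2.39, 3.14, 3.14, 3.14, 3.14].

INTERFACE

Orientations are given as [roll, pitch, yaw] about the fixed x, y, z axes, in that order (R = Rz(yaw) Ry(pitch) Rx(roll)).
In Python, from bench import bot, get_image gives the robot as it stands.
- The arm moves only by the tool jog_arm, never from a script. Its argument "targets" is a list of rows, each a list of 5 numbers: the finger opening in m, from 0 to 0.0881, then the shift along the world's x, y, z in m, then the turn about the world's z in degrees. A call has 1 to 8 rows; each row shifts and turns the pose as measured when the row begins; what a row does not reach is not made up. A row lasts 1/12 s, in which the tool goes at most 41.7 mm and 7.16 degrees, less where a joint would pass 70% of its speed; a pose out of reach is approached as far as the arm can. A call is refused whole if a number of a shift passes 0.0417 or a number of a turn 7.16, either way. A call with a gripper value outside its range is refused whole. The fingers move at their own pace and stop on an object; the grip force is fixed at half the most. Time passes only in rows, so rows that do not move let the fingers close. It gives the time, the measured TCP pose, the force and the opening at its end, in the units of the state.
- bot.observe(): the state, without advancing time (a new reading comes with each control period).
- get_image(name): name is "side" or "top"; returns a dict with "image" (400x640x3 uint8, red, green, blue), "depth" (400x640 float32, mm along the optical axis (not along the pixel's ray), 0 where there is no reading), "K" (3x3 intrinsics, pixels), "D" ([k1, k2, p1, p2, k3] as OpenCV has them; the pictures are not rectified), "xyz" and "orientation" of the camera in the world. Camera axes: x right, y down, z forward; pixel columns grow to the right and rows downward; lengths in mm; the calibration is good to about 2 mm. A picture is of the moment at which its call begins.
- bot.job_done(): hands the job in, once; it reports no verdict.
The state is a dict: "clock": time; "joint_positions": joint angles; "dq": joint speeds; "tau": joint torques, N m; "tool_pos": TCP position; "eef_rot": TCP orientation; "ft_force": force on the tool from outside, world axes, zero at the start; "wrist_torque": the same for the moment, N m; "grip_width": finger opening in mm.
Only numpy, scipy, OpenCV 4.12 (cv2) and the standard library are available. Lean on these libraries where they do the work, as an engineer would, in place of code of your own. Each camera call takes 0.05 s, during which the arm holds its last target.

TASK

Take the diagnostic tablet out of its charging dock and prop it up, right way up and screen outwards, against the front of the low perforated panel so it can be read from the far side of the bench: standing on the bench, square to the panel and roughly in its middle, its back resting on the panel's top edge and leaning back about 25 degrees from upright. So that it cannot slide, lay the rectangular rubber lift block flat on the bench in front of it, parallel to the tablet, centred and snug against its foot (touching or within a few millimetres). Set the tablet down gently and leave the other things on the bench as they are.

Things in the scene. Friction and masses are not known exactly. Their poses are not given: they have to be found in the camera images.
- tablet_centre (a point): Rugged tablet: black slab 200 mm wide, 150 high, 18 thick, 0.5 kg. Point: its centre, 75 mm above its lower edge, 9 mm behind the screen. x: out of the screen; y: along its width; z: up the tablet to its upper long edge. At the start it sits in the dock leaning back 30 degrees; its upper 80 mm are free of the dock on both faces.
- tablet_foot (a point): The middle of the tablet's lower front edge (screen side): 75 mm below tablet_centre along its z and 9 mm along its x. Same axes as tablet_centre.
- panel_edge (a point): Low perforated grey steel panel, fixed: 320 mm long, 80 high, 4 thick, a 50 mm flange behind. Point: middle of its top edge, at the front face, 80 mm above the bench. x: level, out of the front face, towards the far side of the bench; y: along the panel; z: up. The can and the jar stand in front of its ends, either way round, about 155 mm from its middle.
- dock: Charging dock, fixed: grey base 150 x 236 mm, black cradle leaning back 30 degrees. Origin on the bench under its middle; x: level, the way the screen faces; y: along the tablet's width. The tablet's lower edge rests 20 mm along x, 30 mm up. The cradle reaches 70 mm up the tablet's back, 19 mm up its front, 30 mm up its sides, with 3 to 4 mm play: draw the tablet out along its own z.
- block_centre (a point): Rectangular rubber lift block, a black bar 50 mm (x) by 120 mm (y) by 40 mm (z, up), 0.35 kg, lying on the bench; point: its centre, 20 mm above the bench. It starts in one of three places in a row at x about 0.66, at any yaw; the round puck and the hub lie in the other two.
- can: Bystander: upright spray can, 53 mm across, 160 mm high; origin under its centre, on the bench.
- jar: Bystander: squat grease jar, 80 mm across, 90 mm high; origin under its centre.
- oil_filter: Bystander: white oil filter, 75 mm across, 85 mm high, standing about 165 mm to the +y side of the dock's middle; origin under its centre.
- bottle: Bystander: white squeeze oiler with a black nozzle, 54 mm across, 170 mm high, standing between the dock and the panel; origin under its centre.
- puck: Bystander: round black rubber lift puck, 110 mm across, 34 mm high; origin under its centre.
- hub: Bystander: steel wheel hub, 112 mm across the flange, 62 mm high; origin under its centre.
- spanner: Bystander: spanner 180 mm long lying near the far edge of the bench; origin near its middle, x along it. Behind it (x from 0.82) stand parts bins 75 mm high and, on the right, a brake disc; at the sides beyond 0.5 m a vice (0.19 m high), socket tray and bottles on the left (+y), a battery charger (0.23 m high) on the right.
There are look-alikes about, which are no part of the job. What is shaped like the part that bears block_centre but blue or yellow is not meant.

How it is judged:
By the outcome, as a careful person would: the job done as asked, in the order asked, and still so for the second after the job is handed in, with the robot touching nothing.
It also fails if it takes over 61 s, if anything falls off the work surface, if the arm or the gripper's body presses on something with over 40 N, if the wrist force passes 120 N, or if a joint passes its speed limit or range.

## Working session

There is one attempt and no reset: what is moved stays moved. The work goes in short steps, Python scripts to look and compute and a tool call to move; the robot and the scene stay as the last step left them, time stands still between calls to the robot, and variables do not carry over. Pictures are saved under pics/ and viewed, and the job is handed in when it is done.

Besides the shell and the picture viewer there is one more tool, called after "Request:" by a JSON object that holds its "fn" and its "kwargs". jog_arm: Moves the arm, as the interface text tells. Its arguments: {"type":"object","properties":{"targets":{"type":"array"}},"required":["targets"]}

```bash
ls; mkdir -p pics; python3 - <<'E'
from bench import bot,get_image
import cv2,numpy as np
print(bot.observe())
for n in("side","top"):
    d=get_image(n); cv2.imwrite(f"pics/{n}0.png",d["image"][:,:,::-1]); np.savez(f"{n}0.npz",**d)
    print(n,d["K"].tolist(),d["D"],d["xyz"],d["orientation"],(d["depth"]>0).mean())
E
```

```text
pics
{'clock': 0.0, 'joint_positions': array([-1.50628612e+00,  3.81158376e-01,  1.29827195e+00, -2.05941494e-06,
        1.46362603e+00, -2.15297677e-01]), 'dq': array([ 5.41682071e-05,  6.35585666e-04, -8.19199352e-04, -1.11179399e-03,
       -5.82890194e-04,  1.06992587e-03]), 'tau': array([ 4.71370622e-04, -4.37929916e+01, -2.24558491e+01,  7.13903527e-02,
        3.52021318e-02, -1.11412417e-04]), 'tool_pos': array([ 151.88889991, -528.54856993,  404.15403597]), 'eef_rot': array([-3.14016231e+00, -3.10701341e-04,  2.79807885e-01]), 'ft_force': array([-0.67244208, -0.00320401,  0.70472179]), 'wrist_torque': array([ 0.029566  , -0.01473838, -0.01847421]), 'grip_width': 87.90919840805887}
side [[493.0239531483487, 0.0, 314.3822203262189], [0.0, 493.0239531483487, 208.97882114470053], [0.0, 0.0, 1.0]] [-0.14644477  0.          0.          0.          0.        ] [-100.71434776 1187.23932061 1340.88733031] [-2.32877566  0.00426446 -2.68043591] 0.9882421875
top [[492.9666342706692, 0.0, 317.42210745878106], [0.0, 492.9666342706692, 205.437847103488], [0.0, 0.0, 1.0]] [-0.1320049  0.         0.         0.         0.       ] [ 251.03327492   -4.67278378 1497.93991748] [-2.97387583  0.00370157 -1.5491484 ] 0.996125
```

View pics/side0.png

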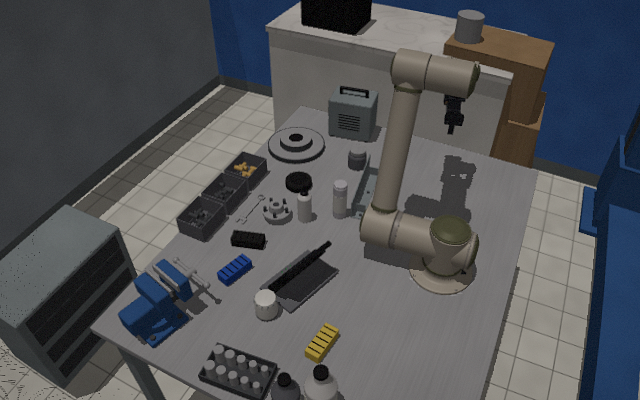

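View pics/top0.png

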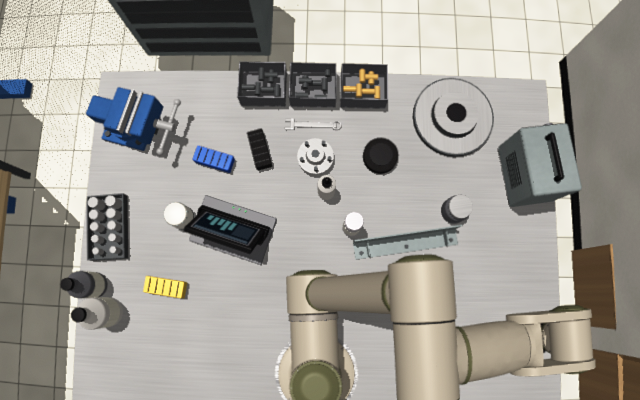

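```bash
cat > h.py <<'E'
import numpy as np,cv2
from scipy.spatial.transform import Rotation as R
def cloud(d):
    K=d["K"];D=d["D"]
    v,u=np.mgrid[:400,:640].astype(np.float64)
    n=cv2.undistortPoints(np.stack([u.ravel(),v.ravel()],1)[:,None],K,D)[:,0]
    z=d["depth"].ravel().astype(float)
    P=np.c_[n*z[:,None],z]
    W=P@R.from_euler("xyz",d["orientation"]).as_matrix().T+d["xyz"]
    W=W.reshape(400,640,3); W[d["depth"]==0]=np.nan
    return W
def proj(d,P):
    Rm=R.from_euler("xyz",d["orientation"]).as_matrix()
    C=(np.atleast_2d(P)-d["xyz"])@Rm
    return cv2.projectPoints(C,np.zeros(3),np.zeros(3),d["K"],np.asarray(d["D"]))[0][:,0]
def crop(im,u0,u1,v0,v1,s,name):
    cv2.imwrite(name,cv2.resize(im[v0:v1,u0:u1,::-1],None,fx=s,fy=s,interpolation=cv2.INTER_CUBIC))
E
python3 - <<'E'
from h import *
t=dict(np.load("top0.npz"));s=dict(np.load("side0.npz"))
crop(t["image"],160,300,170,290,5,"pics/tdock.png")
crop(s["image"],230,390,160,320,3.7,"pics/sdock.png")
for d in(t,s):
    W=cloud(d); 
    b=(abs(W[...,2])<8)&(W[...,0]>300)&(W[...,0]<700)&(abs(W[...,1])<300)
    print(np.median(W[b][:,2]),b.sum())
W=cloud(t)
for u,v in[(259,150),(315,155),(380,155),(326,185),(353,222),(457,208),(405,240),(225,228),(240,208),(177,214)]:
    print((u,v),W[v,u].round(1))
E
```

```text
-0.2355807752446708 18055
-0.5682714239833331 6917
(259, 150) [666.6 189.2  39.8]
(315, 155) [649.6  16.6  55.6]
(380, 155) [ 659.1 -182.5   37.2]
(326, 185) [539.8 -17.6 139. ]
(353, 222) [433.7 -93.4 157.9]
(457, 208) [ 490.4 -402.6   89.1]
(405, 240) [ 402.7 -263.4    1.8]
(225, 228) [415.5 268.1 106.5]
(240, 208) [490.1 244.1   8. ]
(177, 214) [456.3 417.9  82.3]
```

View pics/tdock.png

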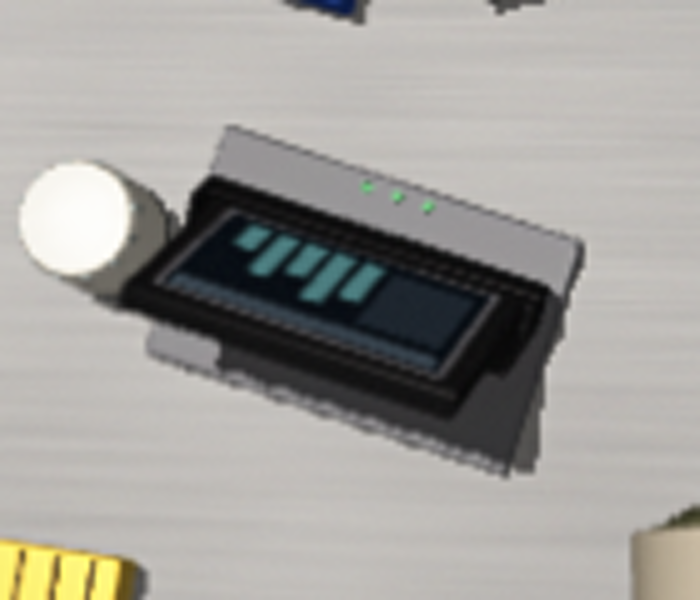

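View pics/sdock.png

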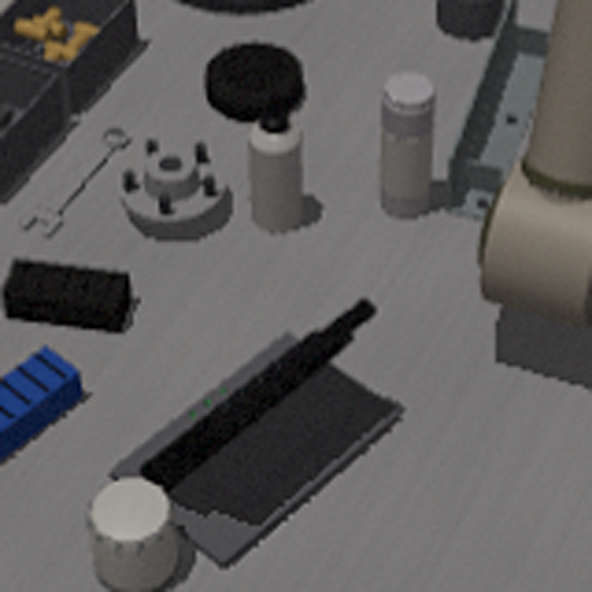

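```bash
cat >> h.py <<'E'
def planefit(P,it=4,th=3):
    m=np.ones(len(P),bool)
    for _ in range(it):
        c=P[m].mean(0);n=np.linalg.svd(P[m]-c,full_matrices=False)[2][2]
        r=(P-c)@n; m=abs(r)<th
    return c,n*np.sign(n[2]),m
E
python3 - <<'E'
from h import *
t=dict(np.load("top0.npz"));s=dict(np.load("side0.npz"))
W=cloud(t)
# screen plane
reg=np.zeros((400,640),bool); reg[205:250,185:270]=1
m=reg&(W[...,2]>50)&(t["image"].sum(2)<400)
P=W[m]; c,n,k=planefit(P)
print("tablet plane",c.round(1),n.round(3),"yaw",np.degrees(np.arctan2(n[1],n[0])),"lean",np.degrees(np.arcsin(n[2])),k.sum(),len(P))
x=n; y=np.cross([0,0,1],x);y/=np.linalg.norm(y); z=np.cross(x,y)
Q=P[k]
a=(Q-c)@np.c_[y,z]
print("y ext",np.percentile(a[:,0],[0,.5,99.5,100]),"z ext",np.percentile(a[:,1],[0,.5,99.5,100]))
# convert extents: take robust upper end, check top z
top=Q[a[:,1]>a[:,1].max()-3]; print("topedge pts z",top[:,2].mean(),len(top))
# slice rows extents
for lo in np.arange(-40,60,10):
    q=a[(a[:,1]>lo)&(a[:,1]<lo+10)]
    if len(q):print(lo,q[:,0].min().round(1),q[:,0].max().round(1),len(q))
# panel
for nm,d in(("top",t),("side",s)):
    W=cloud(d)
    m=(W[...,0]>330)&(W[...,0]<500)&(W[...,1]<-80)&(W[...,1]>-460)&(W[...,2]>70)&(W[...,2]<84)
    v,u=np.nonzero(m);print(nm,m.sum())
    P=W[m]; 
    f=np.polyfit(P[:,1],P[:,0],1); r=P[:,0]-np.polyval(f,P[:,1]); 
    for _ in range(5):
        g=abs(r)<6; f=np.polyfit(P[g,1],P[g,0],1); r=P[:,0]-np.polyval(f,P[:,1])
    print(f,g.sum(),P[g][:,1].min(),P[g][:,1].max(),P[g][:,2].mean(),r[g].std(), np.degrees(np.arctan(-f[0])))
crop(t["image"],330,490,180,280,5,"pics/tpanel.png")
E
```

```text
tablet plane [411.5 267.4 111.9] [ 0.816 -0.248  0.522] yaw -16.883976089689273 lean 31.454773236922783 1461 2038
y ext [-108.10699576  -97.69716163  103.76142458  139.52311891] z ext [-73.88940063 -70.91727272  63.52721576  66.19352026]
topedge pts z 166.76991174326216 11
-40 -97.7 95.8 96
-30 -96.7 98.0 103
-20 -96.1 99.0 99
-10 -95.8 97.2 109
0 -95.9 96.7 103
10 -98.4 99.6 116
20 -96.9 99.9 96
30 -98.1 97.9 121
40 -97.6 98.5 136
50 -96.4 99.2 137
top 206
[-1.60096116e-01  3.74190085e+02] 168 -415.24351085491605 -104.7933199320349 78.84287587464257 1.3575974836464337 9.095646428248473
side 128
[-2.50094502e-01  3.59173760e+02] 34 -428.867459405408 -103.51337642052818 76.8112991111114 2.9166663184316466 14.041339397203158
```

View pics/tpanel.png

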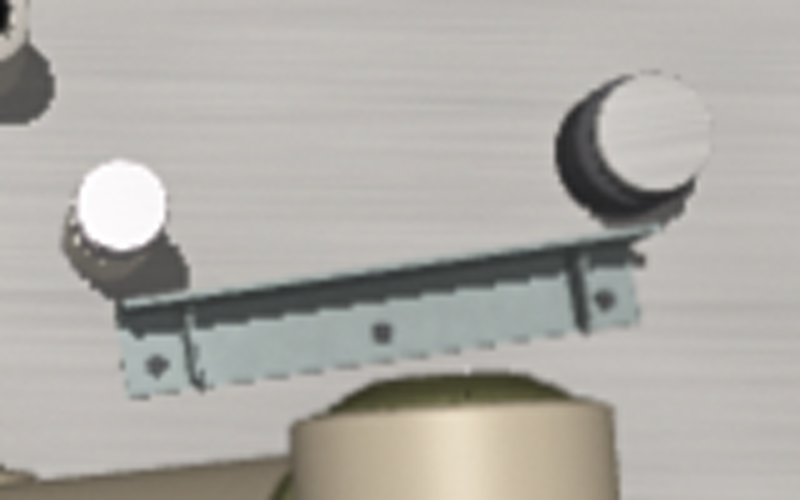

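```bash
cat >> h.py <<'E'
def ray(d,px,z):
    n=cv2.undistortPoints(np.array([px],float)[:,None],d["K"],np.asarray(d["D"]))[:,0][0]
    v=R.from_euler("xyz",d["orientation"]).as_matrix()@np.r_[n,1]
    return d["xyz"]+v*(z-d["xyz"][2])/v[2]
E
python3 - <<'E'
from h import *
t=dict(np.load("top0.npz"));s=dict(np.load("side0.npz"))
W=cloud(t)
g=t["image"].astype(int).sum(2)
# panel columns: print vertical profiles
for u in (362,375,390,405,420,435,448):
    v0=int(240-(u-354)*0.135)
    print(u,v0,[(v,g[v,u],int(W[v,u,2])) for v in range(v0-5,v0+6)])
for px in((354.4,240),(461,225.8)): print(ray(t,px,80))
crop(s["image"],320,400,130,230,6,"pics/spanel.png")
E
```

```text
362 238 [(233, np.int64(248), 0), (234, np.int64(249), 8), (235, np.int64(248), 7), (236, np.int64(247), 0), (237, np.int64(247), -5), (238, np.int64(314), 0), (239, np.int64(499), 79), (240, np.int64(344), 82), (241, np.int64(189), 39), (242, np.int64(201), 15), (243, np.int64(225), 1)]
375 237 [(232, np.int64(546), 0), (233, np.int64(558), 2), (234, np.int64(559), 1), (235, np.int64(560), 0), (236, np.int64(557), -1), (237, np.int64(502), 77), (238, np.int64(336), 83), (239, np.int64(182), 50), (240, np.int64(190), 22), (241, np.int64(214), 2), (242, np.int64(221), -4)]Traceback (most recent call last):
  File "<stdin>", line 8, in <module>
ValueError: cannot convert float NaN to integer
```

```bash
python3 - <<'E'
from h import *
t=dict(np.load("top0.npz"));s=dict(np.load("side0.npz"))
W=cloud(t)
U=[];V=[];V2=[]
for u in range(357,458):
    v0=int(240-(u-354)*0.135)
    z=W[v0-6:v0+7,u,2]; k=np.nonzero(z>60)[0]
    if len(k): U.append(u);V.append(v0-6+k[0]-.5); V2.append(v0-6+k[-1]+.5)
U=np.array(U)
f=np.polyfit(U,V,1);f2=np.polyfit(U,V2,1);print(f,np.std(V-np.polyval(f,U)),f2,U.min(),U.max())
A=ray(t,(354.4,np.polyval(f,354.4)),80);B=ray(t,(460.6,np.polyval(f,460.6)),80)
A2=ray(t,(354.4,np.polyval(f2,354.4)),80)
print(A,B,A2,np.linalg.norm(A-B),np.degrees(np.arctan2(-(A-B)[0],(A-B)[1])),(A+B)/2)
# heights edges u extents
for v in range(222,244): 
    k=np.nonzero((W[v,340:475,2]>65)&(W[v,340:475,2]<88)&(W[v,340:475,0]<445))[0]
    if len(k):print(v,k.min()+340,k.max()+340)
crop(s["image"],320,400,130,230,6,"pics/spanel.png")
# cyl tops
for nm,uv,h in(("can",(353,222),160),("jar",(457,208),90),("filter",(177,214),85)):
    m=np.zeros((400,640),bool);m[uv[1]-16:uv[1]+17,uv[0]-16:uv[0]+17]=1
    m&=abs(W[...,2]-h)<8
    v,u=np.nonzero(m);c,r=cv2.minEnclosingCircle(np.c_[u,v].astype(np.float32))
    print(nm,c,r,ray(t,(u.mean(),v.mean()),h),len(u))
E
```

```text
[-1.50926034e-01  2.93501153e+02] 1.0203108127760128 [-1.41153174e-01  2.91672114e+02] 357 457
[ 391.98754895 -103.12381054   80.        ] [ 444.65781849 -414.75579276   80.        ] [ 387.25518455 -103.17368625   80.        ] 316.05165659784996 9.593147734113954 [ 418.32268372 -258.93980165   80.        ]
223 343 343
224 343 343
225 343 461
226 343 461
227 343 455
228 437 449
229 344 442
230 345 435
231 346 427
232 346 420
233 348 413
234 351 406
235 388 399
236 381 393
237 374 385
238 367 379
239 359 371
240 355 364
241 355 357
can (353.9615478515625, 220.88461303710938) 9.115568161010742 [437.12377198 -95.88065885 160.        ] 253
jar (459.875, 206.5) 12.135404586791992 [ 495.42873482 -412.52236721   90.        ] 428
filter (175.0, 213.5) 12.175895690917969 [457.57143025 424.68342962  85.        ] 399
```

View pics/spanel.png

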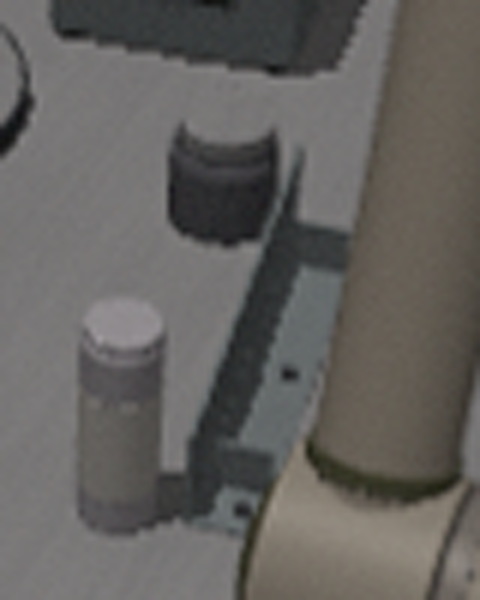

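```bash
python3 - <<'E'
from h import *
t=dict(np.load("top0.npz"));s=dict(np.load("side0.npz"))
F=np.array([(387.5,235),(380.5,236),(373.5,237),(366.5,238),(358.5,239),(436.5,228)])
f=np.polyfit(F[:,0],F[:,1],1); print(f)
A=ray(t,(354.3,np.polyval(f,354.3)),80);B=ray(t,(461.6,np.polyval(f,461.6)),80)
d=A-B;yaw=np.arctan2(-d[0],d[1])
M=(A+B)/2
print(A,B,np.linalg.norm(d),np.degrees(yaw),M)
x=np.r_[np.cos(yaw),np.sin(yaw)];y=np.r_[-x[1],x[0]]
for p in([437.1,-95.9],[495.4,-412.5]): q=np.array(p)-M[:2]; print(q@x,q@y)
# side check: top edge front: overlay
for k in(-160,0,160):
    P=np.r_[M[:2]+k*y,80]; print(k,P.round(1),proj(t,P),proj(s,P))
im=s["image"].copy()
for k in range(-160,161,4):
    P=np.r_[M[:2]+k*y,80]; u,v=proj(s,P)[0].round().astype(int); im[v,u]=(255,0,0)
    P=np.r_[M[:2]+k*y,0]; u,v=proj(s,P)[0].round().astype(int); im[v,u]=(0,255,0)
crop(im,320,400,130,230,6,"pics/spanel2.png")
E
```

```text
[-1.41916479e-01  2.89972275e+02]
[ 392.91375396 -102.82508354   80.        ] [ 443.29647555 -417.71612354   80.        ] 318.8961989613751 9.090304453947343 [ 418.10511475 -260.27060354   80.        ]
44.72539206522445 159.3051796983001
52.273233600034075 -162.52937420815257
-160 [ 443.4 -418.3   80. ] [[461.7812918 224.4374394]] [[369.13247732 152.49966789]]
0 [ 418.1 -260.3   80. ] [[408.49849033 232.06600055]] [[360.4336674  175.41677431]]
160 [ 392.8 -102.3   80. ] [[354.11110901 239.71761341]] [[350.63216486 201.16185348]]
```

View pics/spanel2.png

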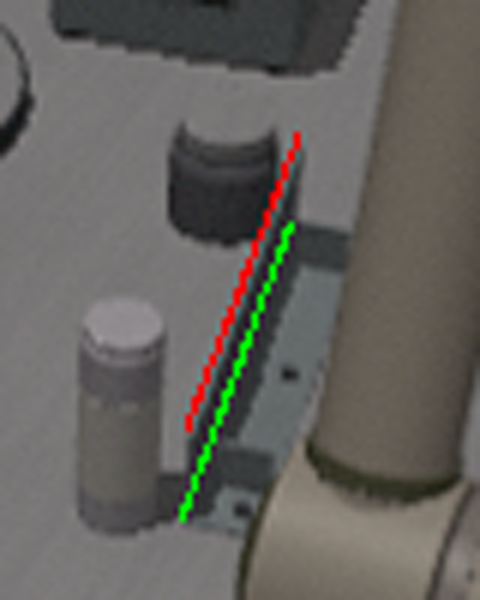

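```bash
python3 - <<'E'
from h import *
t=dict(np.load("top0.npz"));s=dict(np.load("side0.npz"))
f=lambda x,y:(160+(x+.5)/5-.5,170+(y+.5)/5-.5)
A=ray(t,f(230,127),8);B=ray(t,f(580,238),8);d=A-B;print("base",A,B,np.linalg.norm(d),np.degrees(np.arctan2(-d[0],d[1])))
A=ray(t,f(120,306),158);B=ray(t,f(452,416),158);d=A-B;print("tabtop",A,B,np.linalg.norm(d),np.degrees(np.arctan2(-d[0],d[1])))
psi=np.radians(-16.9);L=np.radians(30)
x=np.array([np.cos(psi)*np.cos(L),np.sin(psi)*np.cos(L),np.sin(L)]);y=np.array([-np.sin(psi),np.cos(psi),0]);z=np.cross(x,y)
W=cloud(t)
m=np.zeros((400,640),bool);m[205:250,185:270]=1;m&=(W[...,2]>75)
P=W[m];c=np.array([411.5,267.4,111.9])
q=(P-c)@np.c_[x,y,z]
g=abs(q[:,0])<5;q=q[g];print(len(q),np.median(q[:,0]))
print("z top",np.sort(q[:,2])[-15:].round(1))
for lo in range(-30,60,15):
    k=(q[:,2]>lo)&(q[:,2]<lo+15);print(lo,q[k,1].min(),q[k,1].max(),np.median(q[k,0]))
# block
m=np.zeros((400,640),bool);m[120:180,240:280]=1;m&=(W[...,2]>32)&(W[...,2]<48)
P=W[m];r=cv2.minAreaRect(P[:,:2].astype(np.float32));print("block",r,P.mean(0))
im=np.uint8(m)*255;v,u=np.nonzero(m);cv=cv2.minAreaRect(np.c_[u,v].astype(np.float32));bx=cv2.boxPoints(cv);print(bx);print([ray(t,b,40).round(1) for b in bx])
crop(t["image"],235,345,115,205,6,"pics/tblk.png")
E
```

```text
base [528.64382245 353.66775949   8.        ] [463.96428048 133.34297661   8.        ] 229.62241419380598 -16.36036803740644
tabtop [398.87927902 373.46179629 158.        ] [343.05433688 185.98446721 158.        ] 195.6123029961331 -16.58190147148157
1268 -0.0665359409220655
z top [62.5 62.7 62.8 63.2 63.3 63.3 63.6 63.6 63.9 64.  64.5 64.6 65.4 66.1
 66.2]
-30 -98.7710457722965 99.63980190244882 0.7269466755607051
-15 -97.72061096405325 97.22246718958952 0.3943189622340463
0 -98.4069271905205 96.73662851610577 0.21223113476809685
15 -98.30451043357164 100.70570924458436 -0.17336864613519268
30 -98.13339420580361 98.47256360295016 -0.050453860094730504
45 -97.77118795150845 99.19930309865158 -1.5630724400805527
block ((675.3893432617188, 191.98287963867188), (123.72127532958984, 50.47908020019531), 16.941898345947266) [674.12560547 191.3391775   39.62028483]
[[245.67099 131.34975]
 [261.52072 127.17876]
 [271.28757 164.29274]
 [255.43784 168.46373]]
[array([725.8, 233.4,  40. ]), array([740.1, 184.6,  40. ]), array([622. , 149.5,  40. ]), array([608. , 197.5,  40. ])]
```

View pics/tblk.png

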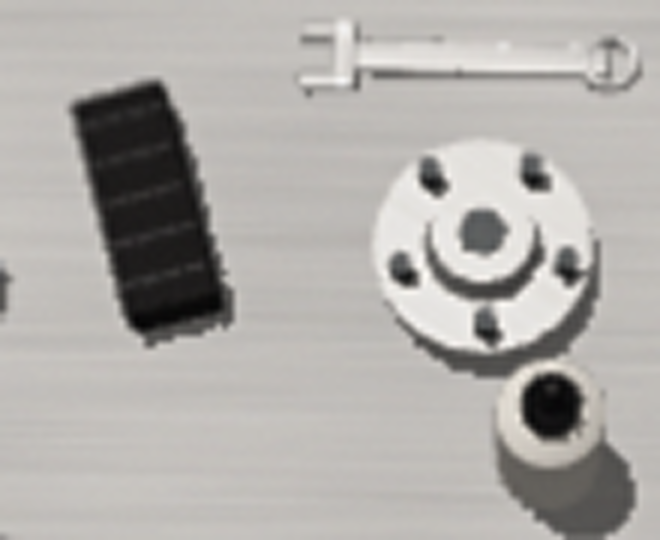

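Request:
{"fn": "jog_arm", "kwargs": {"targets": [[0.088,0.021,0.034,0,7.1],[0.088,0.021,0.034,0,7.1],[0.088,0.021,0.034,0,7.1],[0.088,0.021,0.034,0,7.1],[0.088,0.021,0.034,0,7.1],[0.088,0.021,0.034,0,7.1],[0.088,0.021,0.034,0,7.1],[0.088,0.021,0.034,0,7.1]]}}

```text
clock: 0.77
tool_pos: [320.0, -249.9, 400.1]
eef_rot: [-3.136, -0.002, 1.279]
ft_force: [0.5, 0.3, -0.2]
grip_width: 88.1
```

Request:
{"fn": "jog_arm", "kwargs": {"targets": [[0.088,0.02,0.034,0,0],[0.088,0.02,0.034,0,0],[0.088,0.02,0.034,0,0],[0.088,0.01,0.039,0,0],[0.088,0.0,0.04,0,0],[0.088,-0.002,0.04,0,0],[0.088,-0.004,0.04,0,0],[0.088,-0.004,0.04,0,0]]}}

```text
clock: 1.43
tool_pos: [382.4, 64.5, 399.0]
eef_rot: [-3.135, -0.003, 1.285]
ft_force: [1.9, 0.1, -0.0]
grip_width: 88.2
```

Request:
{"fn": "jog_arm", "kwargs": {"targets": [[0.088,0,0.038,0,0],[0.088,0,0.038,0,0],[0.088,0,0.038,0,0],[0.088,0,0.038,0,0],[0.088,0,0.038,0,0],[0.088,0,0.02,-0.02,0],[0.088,0,0,-0.03,0],[0.088,0,0,0,0]]}}

```text
clock: 2.1
tool_pos: [376.4, 292.4, 347.4]
eef_rot: [-3.136, -0.005, 1.295]
ft_force: [-0.6, -0.2, 0.1]
grip_width: 88.2
```

```bash
python3 - <<'E'
from bench import bot,get_image
from h import *
o=bot.observe();print(o["tool_pos"],o["eef_rot"])
for n in("side","top"):
    d=get_image(n); np.savez(f"{n}1.npz",**d)
    if n=="side": a=cv2.resize(d["image"][160:320,230:390],None,fx=2.5,fy=2.5)
    else: b=cv2.resize(d["image"][160:320,150:310],None,fx=2.5,fy=2.5)
cv2.imwrite("pics/pre1.png",np.hstack([a,b])[:,:,::-1])
E
```

```text
[376.36491459 292.43045192 347.3666453 ] [-3.13610335 -0.0050726   1.29480505]
```

View pics/pre1.png

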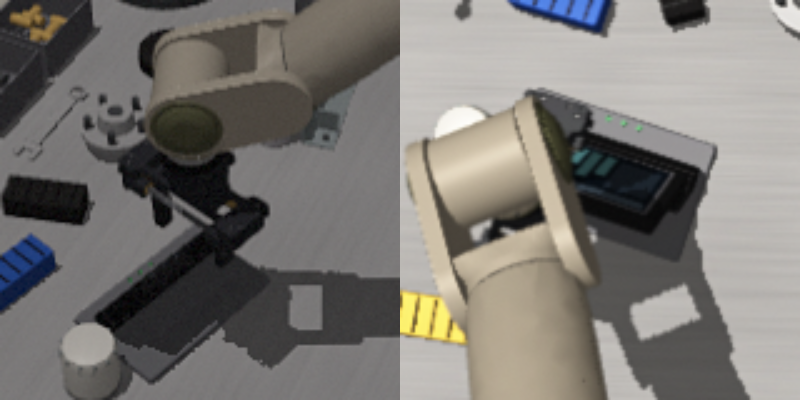

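Request:
{"fn": "jog_arm", "kwargs": {"targets": [[0.088,0.0076,-0.0164,0,-0.9],[0.088,0,0,-0.02,0],[0.088,0,0,-0.02,0],[0.088,0,0,0,0]]}}

```text
clock: 2.53
tool_pos: [387.2, 272.5, 317.7]
eef_rot: [3.133, -0.016, 1.273]
ft_force: [-0.6, 0.4, -0.7]
grip_width: 88.2
```

Request:
{"fn": "jog_arm", "kwargs": {"targets": [[0.088,-0.003,0.003,-0.02,0.5],[0.088,0,0,0,0]]}}

```text
clock: 2.7
tool_pos: [385.4, 274.3, 301.0]
eef_rot: [3.129, -0.019, 1.279]
ft_force: [-0.6, 1.0, -1.1]
grip_width: 88.2
```

Request:
{"fn": "jog_arm", "kwargs": {"targets": [[0.088,-0.001,0.001,-0.006,0],[0.045,0,0,0,0],[0.045,0,0,0,0],[0.045,0,0,0,0],[0.045,0,0,0,0]]}}

```text
clock: 3.12
tool_pos: [386.1, 274.8, 301.3]
eef_rot: [3.122, -0.024, 1.277]
ft_force: [0.2, 0.4, 0.4]
grip_width: 63.7
```

```bash
cat > look.py <<'E'
import sys
from bench import bot,get_image
from h import *
tag=sys.argv[1]; su,sv,tu,tv,w=map(int,sys.argv[2:7])
o=bot.observe();print(o["clock"],o["tool_pos"].round(1),np.degrees(o["eef_rot"]).round(1),o["ft_force"].round(1),o["wrist_torque"].round(2),round(o["grip_width"],1))
f=400/w
L=[]
for n,u,v in(("side",su,sv),("top",tu,tv)):
    d=get_image(n); np.savez(f"{n}{tag}.npz",**d)
    L.append(cv2.resize(d["image"][v:v+w,u:u+w],(400,400),interpolation=cv2.INTER_CUBIC))
cv2.imwrite(f"pics/{tag}.png",np.hstack(L)[:,:,::-1])
E
python3 look.py c1 250 190 170 180 120
```

```text
3.1167 [386.1 274.8 301.3] [178.9  -1.4  73.2] [0.2 0.4 0.4] [-0.05 -0.09  0.03] 63.7
```

View pics/c1.png

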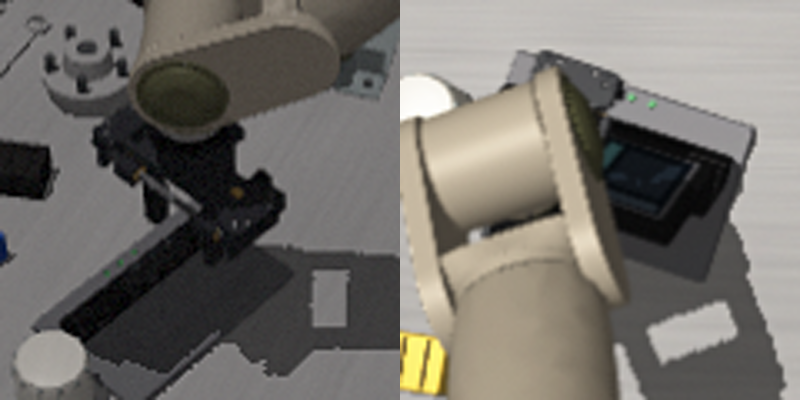

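Request:
{"fn": "jog_arm", "kwargs": {"targets": [[0.045,-0.001,0.001,-0.008,0],[0.045,0,0,0,0]]}}

```text
clock: 3.38
tool_pos: [384.9, 275.9, 292.8]
eef_rot: [3.121, -0.024, 1.277]
ft_force: [-0.2, -0.0, 0.1]
grip_width: 45.7
```

Request:
{"fn": "jog_arm", "kwargs": {"targets": [[0.0,0,0,0,0],[0.0,0,0,0,0],[0.0,0,0,0,0],[0.0,0,0,0,0]]}}

```text
clock: 3.72
tool_pos: [385.0, 276.0, 293.1]
eef_rot: [3.12, -0.024, 1.278]
ft_force: [0.2, -1.8, 4.9]
grip_width: 32.3
```

```bash
python3 look.py c2 250 190 170 180 120
```

```text
3.7167 [385.  276.  293.1] [178.8  -1.4  73.2] [ 0.2 -1.8  4.9] [-0.52 -0.45 -0.03] 32.3
```

View pics/c2.png

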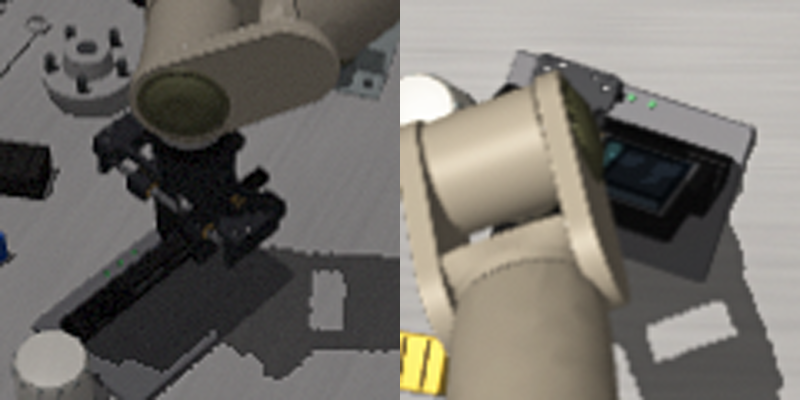

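Request:
{"fn": "jog_arm", "kwargs": {"targets": [[0.0,-0.004,0.001,0.007,0],[0.0,-0.004,0.001,0.007,0],[0.0,-0.004,0.001,0.007,0]]}}

```text
clock: 4.07
tool_pos: [375.8, 278.5, 314.6]
eef_rot: [3.109, -0.025, 1.278]
ft_force: [5.6, -1.9, -4.3]
grip_width: 30.5
```

Request:
{"fn": "jog_arm", "kwargs": {"targets": [[0.0,-0.005,0.0015,0.009,0],[0.0,-0.005,0.0015,0.009,0],[0.0,-0.005,0.0015,0.009,0]]}}

```text
clock: 4.32
tool_pos: [362.8, 282.5, 342.7]
eef_rot: [3.099, -0.025, 1.278]
ft_force: [6.1, -2.1, -5.5]
grip_width: 28.9
```

```bash
python3 look.py c3 250 190 170 180 120
```

```text
4.3167 [362.8 282.5 342.7] [177.6  -1.5  73.2] [ 6.1 -2.1 -5.5] [-0.48 -1.48  0.  ] 28.9
```

View pics/c3.png

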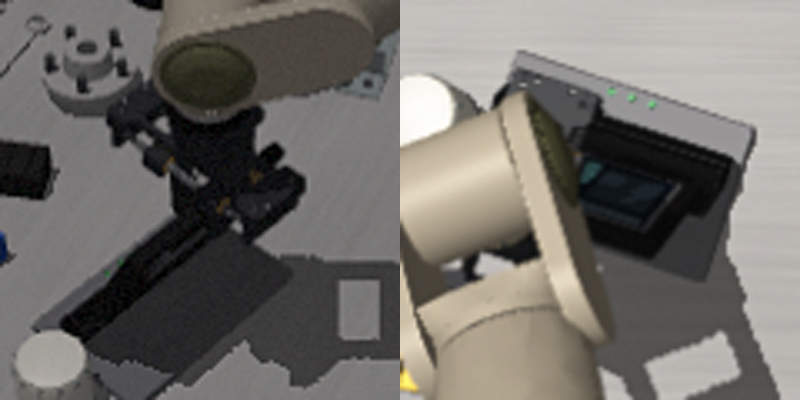

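Request:
{"fn": "jog_arm", "kwargs": {"targets": [[0.0,0.008,-0.0025,0.008,0],[0.0,0.008,-0.0025,0.007,0],[0.0,0.008,-0.0025,0.006,0],[0.0,0.008,-0.0025,0.006,0]]}}

```text
clock: 4.75
tool_pos: [395.8, 272.0, 369.3]
eef_rot: [3.099, -0.024, 1.28]
ft_force: [0.3, -0.5, -4.7]
grip_width: 18.3
```

```bash
python3 look.py c4 250 180 170 180 120
```

```text
4.75 [395.8 272.  369.3] [177.5  -1.4  73.3] [ 0.3 -0.5 -4.7] [-0.08 -0.21  0.02] 18.3
```

View pics/c4.png

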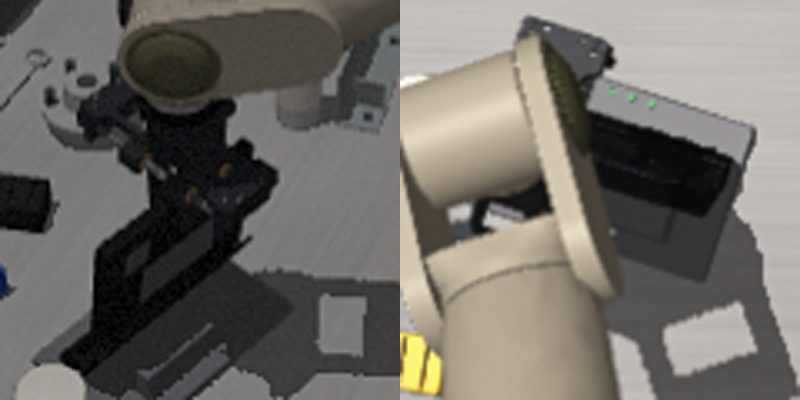

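Request:
{"fn": "jog_arm", "kwargs": {"targets": [[0.0,0.0,0.0,0.012,0],[0.0,0.0,0.0,0.02,0],[0.0,0.0,0.0,0.025,0],[0.0,0.0,0.0,0.025,0],[0.0,0.0,0.0,0.025,0],[0.0,0.0,0.0,0.012,0]]}}

```text
clock: 5.35
tool_pos: [393.3, 271.9, 485.0]
eef_rot: [3.123, -0.013, 1.278]
ft_force: [-0.1, 0.1, -4.4]
grip_width: 17.7
```

```bash
python3 look.py c5 230 110 140 140 200
```

```text
5.35 [393.3 271.9 485. ] [178.9  -0.7  73.2] [-0.1  0.1 -4.4] [ 0.05 -0.11 -0.05] 17.7
```

View pics/c5.png

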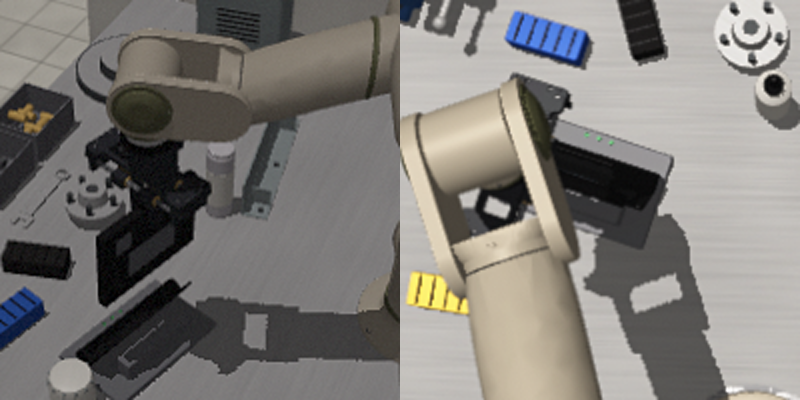

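```bash
cat > tab.py <<'E'
import sys
from h import *
def tabfit(d,pos,rot,box,far=40):
    """back-face plane of held tablet"""
    W=cloud(d);Rt=R.from_euler("xyz",rot).as_matrix()
    m=np.zeros((400,640),bool);m[box[2]:box[3],box[0]:box[1]]=1
    T=(W-pos)@Rt   # tool frame
    m&=(abs(T[...,1])<far)&(abs(T[...,0])<125)&(T[...,2]>172)&(T[...,2]<300)
    return T[m],W[m]
E
python3 - <<'E'
from tab import *
d=dict(np.load("sidec5.npz"))
pos=np.array([393.3,271.9,485.]);rot=[3.123,-.013,1.278]
T,W=tabfit(d,pos,rot,(270,340,190,270))
c,n,k=planefit(T);print(len(T),k.sum(),c,n)
q=T[k];print("x",q[:,0].min(),q[:,0].max(),"z",q[:,2].min(),q[:,2].max(),"worldz min",W[k][:,2].min())
for lo in range(172,300,16):
    g=(q[:,2]>lo)&(q[:,2]<lo+16)
    if g.sum():print(lo,g.sum(),q[g,0].min().round(1),q[g,0].max().round(1),np.median(q[g,1]).round(1))
for lo in range(-110,110,20):
    g=(q[:,0]>lo)&(q[:,0]<lo+20)
    if g.sum():print("x",lo,g.sum(),q[g,2].min().round(1),q[g,2].max().round(1),np.median(q[g,1]).round(1))
E
```

```text
1046 906 [ 13.23979106  -8.7158938  230.82429636] [ 0.00186524 -0.99981484  0.01915223]
x -103.47054113761179 98.30244836526431 z 172.00117991253867 284.84352572247184 worldz min 199.16380117433414
172 99 -40.4 98.2 -9.4
188 122 -40.0 97.7 -9.3
204 120 -93.0 98.3 -9.4
220 154 -103.5 98.1 -9.0
236 135 -99.2 96.6 -8.6
252 138 -100.1 95.6 -8.1
268 135 -100.7 96.0 -7.6
284 3 -73.2 86.1 -6.1
x -110 28 219.1 280.1 -8.4
x -90 57 218.6 284.8 -8.2
x -70 53 216.5 280.6 -8.3
x -50 81 172.4 282.2 -8.5
x -30 90 175.4 283.8 -9.0
x -10 97 176.1 283.7 -9.1
x 10 110 173.2 281.7 -8.8
x 30 115 174.0 280.8 -9.0
x 50 107 172.1 284.0 -8.9
x 70 117 173.1 284.3 -8.7
x 90 51 172.0 279.9 -8.0
```

```bash
python3 - <<'E'
from h import *
d=dict(np.load("sidec5.npz"));t=dict(np.load("topc5.npz"))
M=np.array([418.1,-260.3]);yaw=np.radians(9.09)
x=np.r_[np.cos(yaw),np.sin(yaw)];y=np.r_[-x[1],x[0]]
for nm,dd in(("side",d),("top",t)):
    im=dd["image"].astype(float).sum(2)
    W=cloud(dd)
    res=[]
    for k in range(-120,121,15):
        prof=[];zs=[]
        for a in np.arange(-14,14.1,1.0):
            p=np.r_[M+a*x+k*y,80];u,v=proj(dd,p)[0]
            prof.append(cv2.getRectSubPix(im.astype(np.float32),(1,1),(float(u),float(v)))[0,0])
            zs.append(W[int(round(v)),int(round(u)),2])
        print(nm,k,np.int32(prof).tolist())
E
python3 - <<'E'
import sys;sys.path.insert(0,".")
from h import *
d=dict(np.load("sidec5.npz"));crop(d["image"],330,400,140,230,6,"pics/sp5.png")
E
```

```text
side -120 [258, 260, 261, 261, 262, 262, 264, 265, 267, 269, 271, 271, 271, 270, 269, 270, 272, 274, 275, 277, 279, 281, 283, 285, 286, 288, 289, 290, 292]
side -105 [231, 232, 234, 236, 240, 243, 247, 249, 249, 250, 251, 253, 255, 257, 259, 261, 261, 261, 261, 261, 262, 264, 266, 268, 270, 272, 273, 275, 276]
side -90 [201, 202, 204, 205, 206, 207, 208, 209, 210, 211, 212, 212, 214, 217, 220, 223, 227, 227, 228, 229, 229, 229, 230, 231, 232, 233, 232, 232, 231]
side -75 [200, 197, 195, 193, 191, 192, 194, 195, 195, 193, 191, 188, 186, 186, 189, 192, 195, 198, 200, 202, 204, 206, 207, 207, 207, 207, 209, 211, 212]
side -60 [187, 187, 184, 181, 178, 176, 180, 184, 187, 189, 188, 186, 185, 185, 185, 185, 184, 184, 184, 186, 187, 188, 188, 189, 189, 190, 190, 189, 189]
side -45 [171, 170, 170, 173, 176, 179, 179, 176, 172, 169, 167, 168, 169, 169, 169, 172, 174, 177, 180, 180, 181, 181, 181, 181, 180, 180, 180, 181, 183]
side -30 [150, 151, 151, 149, 146, 144, 143, 164, 193, 221, 248, 264, 271, 276, 279, 277, 266, 256, 247, 237, 225, 214, 204, 195, 191, 188, 184, 181, 178]
side -15 [150
[... 3440 characters left out ...]
, 441, 482, 518, 532, 546, 557, 558, 559, 559, 557, 555, 555, 557, 559, 560, 559, 558]
top 75 [217, 217, 211, 203, 194, 189, 186, 183, 225, 273, 323, 382, 442, 500, 520, 539, 558, 560, 562, 563, 562, 561, 559, 558, 556, 555, 557, 559, 560]
top 90 [220, 217, 213, 208, 200, 189, 178, 191, 214, 240, 312, 396, 479, 509, 529, 549, 555, 559, 562, 562, 562, 561, 561, 560, 560, 557, 553, 551, 554]
top 105 [220, 220, 220, 213, 200, 186, 183, 191, 199, 256, 345, 437, 486, 510, 533, 543, 549, 554, 555, 556, 556, 558, 559, 561, 561, 560, 560, 556, 553]
top 120 [268, 253, 238, 232, 226, 219, 210, 199, 215, 267, 319, 377, 436, 492, 516, 510, 499, 485, 470, 454, 441, 431, 420, 410, 399, 388, 381, 375, 370]
```

View pics/sp5.png

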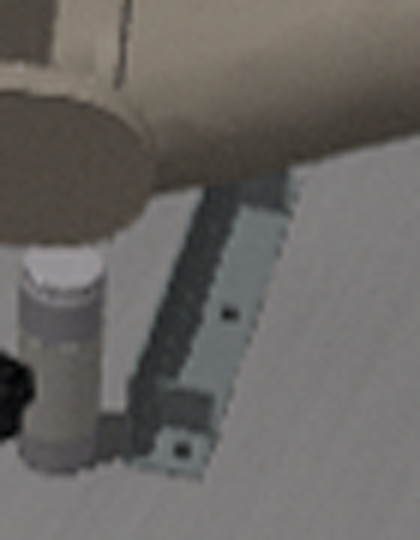

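Request:
{"fn": "jog_arm", "kwargs": {"targets": [[0.0,0.001,-0.01,0,0.5],[0.0,0.003,-0.02,0,1.2],[0.0,0.004,-0.027,0,1.4],[0.0,0.004,-0.027,0,1.4],[0.0,0.004,-0.027,0,1.4],[0.0,0.004,-0.027,0,1.4],[0.0,0.004,-0.027,0,1.4],[0.0,0.004,-0.027,0,1.4]]}}

```text
clock: 6.12
tool_pos: [418.2, 77.2, 468.7]
eef_rot: [-3.13, -0.01, 1.472]
ft_force: [1.3, 0.4, -4.2]
grip_width: 17.5
```

Request:
{"fn": "jog_arm", "kwargs": {"targets": [[0.0,0.004,-0.027,0,1.4],[0.0,0.004,-0.027,0,1.4],[0.0,0.004,-0.027,0,1.4],[0.0,0.004,-0.027,0,1.4],[0.0,0.004,-0.027,0,1.4],[0.0,0.004,-0.027,0,1.4],[0.0,0.004,-0.027,0,1.4],[0.0,0.004,-0.027,0,1.4]]}}

```text
clock: 6.78
tool_pos: [447.7, -148.2, 452.9]
eef_rot: [-3.103, -0.027, 1.678]
ft_force: [1.3, 0.3, -4.8]
grip_width: 17.8
```

Request:
{"fn": "jog_arm", "kwargs": {"targets": [[0.0,0.004,-0.024,0.008,1.0],[0.0,0.004,-0.024,0.004,1.0],[0.0,0.004,-0.022,0.002,1.0],[0.0,0.003,-0.018,0.0,0],[0.0,0.0,-0.008,0.0,0],[0.0,0,0,0,0]]}}

```text
clock: 7.28
tool_pos: [462.7, -252.8, 453.9]
eef_rot: [-3.088, -0.047, 1.729]
ft_force: [-0.1, 0.5, -4.1]
grip_width: 17.9
```

Request:
{"fn": "jog_arm", "kwargs": {"targets": [[0.0,0,0,0.03,0],[0.0,0,0,0.03,0],[0.0,0,0,0,0]]}}

```text
clock: 7.53
tool_pos: [462.6, -251.0, 510.3]
eef_rot: [-3.08, -0.058, 1.729]
ft_force: [0.8, -0.2, -5.0]
grip_width: 17.8
```

Request:
{"fn": "jog_arm", "kwargs": {"targets": [[0.0,0,0,-0.03,0],[0.0,0,0,-0.03,0],[0.0,0,0,0,0]]}}

```text
clock: 7.78
tool_pos: [461.8, -247.3, 446.6]
eef_rot: [-3.082, -0.058, 1.731]
ft_force: [-1.1, 0.9, -5.1]
grip_width: 17.5
```

```bash
cat > pan.py <<'E'
from h import *
M=np.array([417.4,-260.4,0]);ya=np.radians(9.09)
Rp=np.array([[np.cos(ya),-np.sin(ya),0],[np.sin(ya),np.cos(ya),0],[0,0,1]])
def topan(P): return (np.atleast_2d(P)-M)@Rp
def rep(pos,rot,cx=-2,zb=284,zt=134):
    Rt=R.from_euler("xyz",rot).as_matrix()
    print("toolz in panel",(Rt[:,2]@Rp).round(3),"jaw y",(Rt[:,1]@Rp).round(3),"TCP pan",topan(pos).round(1))
    for nm,p in(("botback",(cx,-9,zb)),("botfront",(cx,9,zb)),("bot+y",(cx+100,0,zb)),("bot-y",(cx-100,0,zb)),("topback",(cx,-9,zt)),("tip",(0,0,166))):
        print(nm,topan(np.array(pos)+Rt@np.array(p)).round(1))
E
python3 - <<'E'
from pan import *
rep([461.8,-247.3,446.6],[-3.082,-.058,1.731])
E
```

```text
toolz in panel [-0.06   0.058 -0.997] jaw y [ 0.998  0.005 -0.059] TCP pan [[ 45.9   5.9 446.6]]
botback [[ 20.   20.3 164. ]]
botfront [[ 38.   20.4 162.9]]
bot+y [[ 28.8 120.2 169.3]]
bot-y [[ 29.1 -79.5 157.7]]
topback [[ 28.9  11.6 313.5]]
tip [[ 36.   15.5 281.2]]
```

Request:
{"fn": "jog_arm", "kwargs": {"targets": [[0.0,0.0192,-0.0121,-0.03,0],[0.0,0,0,-0.04,0],[0.0,0,0,-0.038,0],[0.0,0,0,-0.028,0],[0.0,0,0,0,0]]}}

```text
clock: 8.2
tool_pos: [480.4, -254.4, 306.6]
eef_rot: [-3.083, -0.059, 1.734]
ft_force: [0.1, 0.7, -5.8]
grip_width: 17.9
```

```bash
python3 look.py p1 280 70 320 120 180; python3 - <<'E'
from pan import *
from bench import bot
o=bot.observe();rep(o["tool_pos"],o["eef_rot"])
E
```

```text
8.2 [ 480.4 -254.4  306.6] [-176.6   -3.4   99.4] [ 0.1  0.7 -5.8] [-0.1  -0.16 -0.01] 17.9
toolz in panel [-0.054  0.052 -0.997] jaw y [ 0.999  0.008 -0.053] TCP pan [[ 63.9  -5.  311.7]]
botback [[39.7  7.8 28.8]]
botfront [[57.7  7.9 27.9]]
bot+y [[ 48.2 107.7  33.6]]
bot-y [[ 49.2 -92.   23.1]]
topback [[ 47.7  -0.  178.4]]
tip [[ 55.    3.7 146.1]]
```

View pics/p1.png

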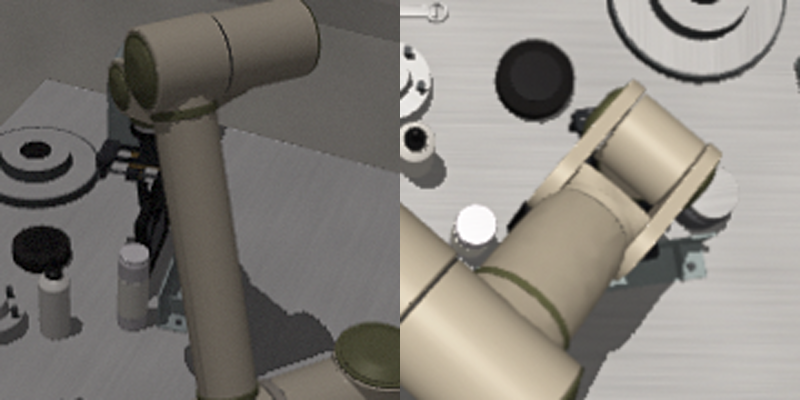

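Request:
{"fn": "jog_arm", "kwargs": {"targets": [[0.0,-0.002,-0.002,-0.016,0],[0.0,0,0,-0.004,0],[0.0,0,0,0,0]]}}

```text
clock: 8.55
tool_pos: [480.5, -257.4, 298.5]
eef_rot: [-3.096, -0.044, 1.736]
ft_force: [0.3, 0.6, -4.2]
grip_width: 18.1
```

Request:
{"fn": "jog_arm", "kwargs": {"targets": [[0.0,0,0,-0.006,0],[0.0,0,0,-0.003,0]]}}

```text
clock: 8.72
tool_pos: [481.1, -257.5, 293.0]
eef_rot: [-3.1, -0.039, 1.736]
ft_force: [-0.6, 0.7, -5.0]
grip_width: 17.8
```

Request:
{"fn": "jog_arm", "kwargs": {"targets": [[0.0,0,0,-0.003,0],[0.0,0,0,-0.002,0]]}}

```text
clock: 8.88
tool_pos: [481.4, -257.5, 289.1]
eef_rot: [-3.102, -0.036, 1.737]
ft_force: [-0.2, -0.0, -4.2]
grip_width: 17.7
```

```bash
python3 - <<'E'
from pan import *
from bench import bot
o=bot.observe();rep(o["tool_pos"],o["eef_rot"])
E
```

```text
toolz in panel [-0.04   0.036 -0.999] jaw y [ 0.999  0.008 -0.039] TCP pan [[ 63.6  -7.2 289.1]]
botback [[43.4  1.   5.8]]
botfront [[61.4  1.1  5.1]]
bot+y [[ 51.7 101.    9.1]]
bot-y [[ 53.1 -98.9   1.8]]
topback [[ 49.3  -4.4 155.6]]
tip [[ 57.   -1.2 123.3]]
```

Request:
{"fn": "jog_arm", "kwargs": {"targets": [[0.0,0,0,-0.003,0],[0.0,0,0,-0.002,0]]}}

```text
clock: 9.05
tool_pos: [481.5, -255.9, 286.5]
eef_rot: [-3.104, -0.039, 1.737]
ft_force: [-2.2, 9.5, 11.3]
grip_width: 17.5
```

Request:
{"fn": "jog_arm", "kwargs": {"targets": [[0.0,-0.006,0,0.006,0],[0.0,-0.001,0,0,0],[0.0,0,0,0,0]]}}

```text
clock: 9.3
tool_pos: [474.1, -255.4, 293.3]
eef_rot: [-3.105, -0.039, 1.737]
ft_force: [0.4, 0.4, -4.3]
grip_width: 17.8
```

```bash
python3 - <<'E'
from pan import *
from bench import bot
o=bot.observe();rep(o["tool_pos"],o["eef_rot"]);print(o["ft_force"])
E
```

```text
toolz in panel [-0.037  0.038 -0.999] jaw y [ 0.999  0.009 -0.036] TCP pan [[ 56.8  -4.  293.3]]
botback [[37.4  4.8 10. ]]
botfront [[55.4  4.9  9.3]]
bot+y [[ 45.6 104.8  13.5]]
bot-y [[ 47.2 -95.1   5.8]]
topback [[ 42.9  -1.  159.8]]
tip [[ 50.7   2.3 127.6]]
[ 0.37250779  0.40888708 -4.29541652]
```

Request:
{"fn": "jog_arm", "kwargs": {"targets": [[0.0,0,-0.001,-0.005,-0.4],[0.0,0,0,-0.003,0],[0.0,0,0,-0.001,0]]}}

```text
clock: 9.55
tool_pos: [474.1, -255.6, 285.6]
eef_rot: [-3.107, -0.04, 1.729]
ft_force: [-2.8, 6.0, 16.9]
grip_width: 17.2
```

Request:
{"fn": "jog_arm", "kwargs": {"targets": [[0.0,0,0,-0.0015,0],[0.0,0,0,-0.001,0]]}}

```text
clock: 9.72
tool_pos: [474.2, -255.3, 285.7]
eef_rot: [-3.108, -0.038, 1.729]
ft_force: [-4.2, 4.2, 8.1]
grip_width: 17.6
```

Request:
{"fn": "jog_arm", "kwargs": {"targets": [[0.0,0,0,-0.003,0],[0.0,0,0,-0.002,0],[0.0,0,0,0,0]]}}

```text
clock: 9.97
tool_pos: [474.5, -254.7, 286.1]
eef_rot: [-3.112, -0.034, 1.73]
ft_force: [1.3, -0.2, -5.1]
grip_width: 17.7
```

```bash
python3 look.py p2 320 100 350 150 110; python3 - <<'E'
from pan import *
from bench import bot
o=bot.observe();rep(o["tool_pos"],o["eef_rot"]);print(o["ft_force"])
E
```

```text
9.9667 [ 474.5 -254.7  286.1] [-178.3   -1.9   99.1] [ 1.3 -0.2 -5.1] [ 0.02 -0.28 -0.01] 17.7
toolz in panel [-0.029  0.035 -0.999] jaw y [ 1.     0.001 -0.029] TCP pan [[ 57.3  -3.5 285.7]]
botback [[40.   4.4  2.1]]
botfront [[58.   4.4  1.6]]
bot+y [[ 49.  104.4   5.4]]
bot-y [[ 49.  -95.5  -1.6]]
topback [[ 44.4  -0.8 152. ]]
tip [[ 52.5   2.3 119.8]]
[-0.7879477   3.10197273  6.35587462]
```

View pics/p2.png

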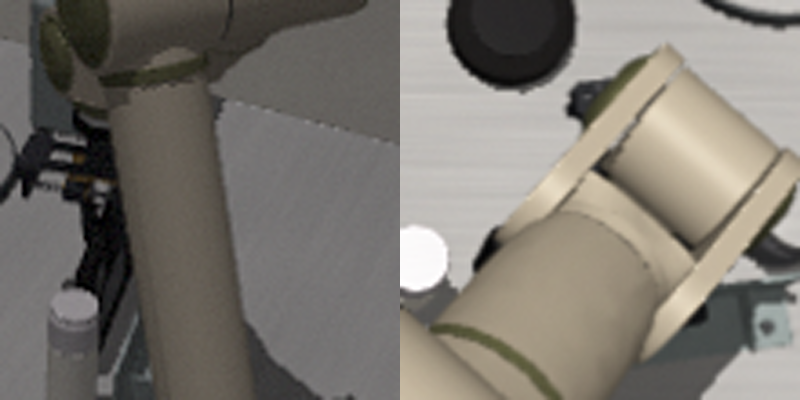

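Request:
{"fn": "jog_arm", "kwargs": {"targets": [[0.0,0,0,-0.004,0],[0.0,0,0,-0.004,0],[0.0,0,0,-0.004,0]]}}

```text
clock: 10.32
tool_pos: [475.8, -254.2, 284.4]
eef_rot: [-3.123, -0.026, 1.73]
ft_force: [-6.5, 12.7, 42.1]
grip_width: 18.2
```

Request:
{"fn": "jog_arm", "kwargs": {"targets": [[0.0,0,0,0.001,0],[0.0,0,0,-0.001,0]]}}

```text
clock: 10.48
tool_pos: [476.0, -254.0, 285.8]
eef_rot: [-3.125, -0.024, 1.731]
ft_force: [-0.3, 0.2, -5.1]
grip_width: 17.6
```

```bash
python3 - <<'E'
from pan import *
from bench import bot
o=bot.observe();rep(o["tool_pos"],o["eef_rot"]);print(o["ft_force"],o["wrist_torque"])
E
```

```text
toolz in panel [-0.016  0.024 -1.   ] jaw y [ 1.     0.002 -0.016] TCP pan [[ 58.9  -3.  285.8]]
botback [[45.3  1.8  2.1]]
botfront [[63.3  1.8  1.8]]
bot+y [[ 54.2 101.8   4.3]]
bot-y [[ 54.4 -98.1  -0.5]]
topback [[ 47.7  -1.8 152. ]]
tip [[ 56.2   1.  119.9]]
[-0.29288455  0.24896742 -5.05318678] [-0.04489586 -0.12555091 -0.05450559]
```

Request:
{"fn": "jog_arm", "kwargs": {"targets": [[0.0,-0.008,-0.001,0.002,0],[0.0,0,0,0,0],[0.0,0,0,0,0]]}}

```text
clock: 10.73
tool_pos: [467.0, -255.5, 285.3]
eef_rot: [-3.122, -0.027, 1.73]
ft_force: [0.5, 0.6, -5.3]
grip_width: 17.9
```

```bash
python3 - <<'E'
from pan import *
from bench import bot
o=bot.observe();rep(o["tool_pos"],o["eef_rot"]);print(o["ft_force"],o["wrist_torque"])
E
```

```text
toolz in panel [-0.019  0.027 -0.999] jaw y [ 1.     0.001 -0.019] TCP pan [[ 49.8  -3.  285.3]]
botback [[35.3  2.7  1.5]]
botfront [[53.3  2.7  1.2]]
bot+y [[ 44.3 102.7   4.1]]
bot-y [[ 44.4 -97.3  -1.4]]
topback [[ 38.2  -1.4 151.4]]
tip [[ 46.6   1.5 119.3]]
[ 0.53093435  0.60288614 -5.31872865] [-0.01089332 -0.12844259 -0.00254453]
```

Request:
{"fn": "jog_arm", "kwargs": {"targets": [[0.0,0.002,0,-0.002,0],[0.0,0,0,-0.002,0],[0.0,0,0,-0.001,0]]}}

```text
clock: 10.98
tool_pos: [468.7, -255.4, 284.8]
eef_rot: [-3.123, -0.026, 1.73]
ft_force: [-4.8, 1.8, 3.6]
grip_width: 17.6
```

```bash
python3 - <<'E'
from pan import *
from bench import bot
o=bot.observe();rep(o["tool_pos"],o["eef_rot"]);print(o["ft_force"],o["wrist_torque"])
E
```

```text
toolz in panel [-0.019  0.026 -0.999] jaw y [ 1.     0.001 -0.019] TCP pan [[ 51.5  -3.1 284.8]]
botback [[37.2  2.2  1.1]]
botfront [[55.2  2.2  0.7]]
bot+y [[ 46.1 102.2   3.5]]
bot-y [[ 46.2 -97.8  -1.7]]
topback [[ 40.   -1.7 151. ]]
tip [[ 48.4   1.1 118.9]]
[-4.78085402  1.78423287  3.58713138] [0.13447631 0.9497071  0.06144311]
```

Request:
{"fn": "jog_arm", "kwargs": {"targets": [[0.022,0,0,0,0],[0.024,0,0,0,0],[0.026,0,0,0,0],[0.028,0,0,0,0]]}}

```text
clock: 11.32
tool_pos: [469.1, -255.9, 285.1]
eef_rot: [-3.124, -0.024, 1.729]
ft_force: [-0.7, 0.6, 1.7]
grip_width: 27.9
```

```bash
python3 look.py p3 320 100 350 150 110; python3 - <<'E'
from pan import *
from bench import bot
o=bot.observe();rep(o["tool_pos"],o["eef_rot"]);print(o["ft_force"],o["wrist_torque"])
E
```

```text
11.3167 [ 469.1 -255.9  285.1] [-179.    -1.4   99.1] [-0.7  0.6  1.7] [-0.03 -0.01  0.  ] 27.9
toolz in panel [-0.018  0.024 -1.   ] jaw y [ 1.     0.001 -0.018] TCP pan [[ 51.7  -3.7 285.1]]
botback [[37.7  1.1  1.3]]
botfront [[55.7  1.1  1. ]]
bot+y [[ 46.7 101.1   3.6]]
bot-y [[ 46.7 -98.8  -1.2]]
topback [[ 40.3  -2.5 151.3]]
tip [[ 48.8   0.3 119.2]]
[-0.77322863 -0.72483113 -0.15286932] [-0.0945075  -0.09832046  0.03965117]
```

View pics/p3.png

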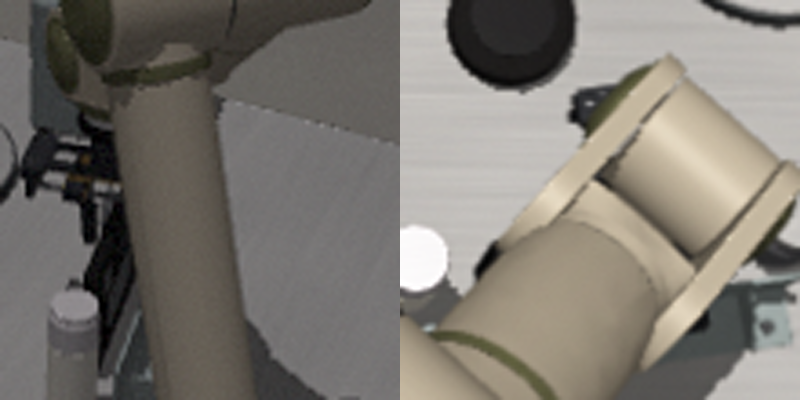

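```bash
cat > tv.py <<'E'
import sys
from pan import *
def vis(tag,cam="side",ylo=60,yhi=125):
    d=dict(np.load(f"{cam}{tag}.npz"));W=cloud(d)
    P=(W-M)@Rp
    dark=d["image"].astype(int).sum(2)<200
    m=(P[...,0]>-60)&(P[...,0]<90)&(P[...,1]>ylo)&(P[...,1]<yhi)&(P[...,2]>8)&(P[...,2]<175)&dark
    q=P[m];print(len(q))
    for lo in range(0,176,12):
        g=(q[:,2]>=lo)&(q[:,2]<lo+12)
        if g.sum():print(lo,g.sum(),"x",q[g,0].min().round(1),np.median(q[g,0]).round(1),q[g,0].max().round(1),"y",q[g,1].min().round(1),q[g,1].max().round(1))
vis(*sys.argv[1:3])
E
python3 tv.py p3 side
```

```text
177
0 8 x -35.0 -23.6 -9.6 y 66.4 124.9
12 23 x -38.8 -12.7 33.6 y 63.5 124.9
24 25 x -36.4 -12.0 34.4 y 66.7 124.2
36 13 x -12.5 -3.8 34.1 y 64.6 124.1
48 12 x -6.0 14.3 35.2 y 62.0 122.5
60 13 x -5.2 -4.5 34.7 y 61.5 124.1
72 6 x -5.2 32.0 33.5 y 60.8 78.7
84 2 x 32.5 33.0 33.6 y 63.5 90.5
96 7 x 31.1 32.6 33.9 y 62.9 95.2
108 6 x 31.6 32.5 33.2 y 69.0 99.7
120 11 x 32.1 33.7 40.3 y 70.5 100.2
132 24 x 32.4 40.3 50.3 y 60.1 105.2
144 27 x 33.2 41.2 50.3 y 61.1 104.6
```

Request:
{"fn": "jog_arm", "kwargs": {"targets": [[0.03,-0.006,-0.001,0,0],[0.03,-0.006,-0.001,0,0],[0.03,-0.005,-0.001,0,0],[0.03,-0.005,-0.001,0,0],[0.03,-0.005,-0.001,0,0]]}}

```text
clock: 11.83
tool_pos: [440.0, -261.3, 284.7]
eef_rot: [-3.124, -0.024, 1.73]
ft_force: [-0.6, 0.1, -0.8]
grip_width: 30.1
```

```bash
python3 look.py p4 320 100 350 150 110; python3 tv.py p4 side;python3 - <<'E'
from pan import *
from bench import bot
o=bot.observe();rep(o["tool_pos"],o["eef_rot"]);print(o["ft_force"],o["wrist_torque"])
E
```

```text
11.8333 [ 440.  -261.3  284.7] [-179.    -1.4   99.1] [-0.6  0.1 -0.8] [-0.08 -0.05  0.02] 30.1
200
0 8 x -34.8 -22.5 -4.9 y 61.0 124.8
12 21 x -42.3 -18.0 29.4 y 66.7 124.0
24 24 x -38.2 -9.7 28.7 y 62.9 124.1
36 17 x -37.2 -4.0 29.1 y 62.7 124.7
48 13 x -6.0 -3.3 30.1 y 61.0 119.5
60 16 x -6.2 -3.7 30.7 y 67.5 113.8
72 11 x -5.0 22.8 31.7 y 62.8 105.2
84 7 x 17.5 23.8 26.6 y 73.7 103.4
96 9 x 15.1 19.5 33.3 y 68.2 106.8
108 14 x 13.4 22.7 31.2 y 62.9 105.9
120 16 x 11.3 19.9 29.6 y 68.4 106.7
132 22 x 9.9 18.1 27.3 y 61.4 108.1
144 22 x 11.1 17.6 27.0 y 60.4 110.0
toolz in panel [-0.018  0.024 -1.   ] jaw y [ 1.     0.    -0.018] TCP pan [[ 22.1  -4.5 284.7]]
botback [[8.  0.4 1. ]]
botfront [[26.   0.5  0.7]]
bot+y [[ 17.1 100.4   3.3]]
bot-y [[ 17.  -99.5  -1.6]]
topback [[ 10.7  -3.2 150.9]]
tip [[ 19.1  -0.4 118.8]]
[-0.09151164  0.24260568  0.40958248] [-0.02112199 -0.11189482  0.03104131]
```

View pics/p4.png

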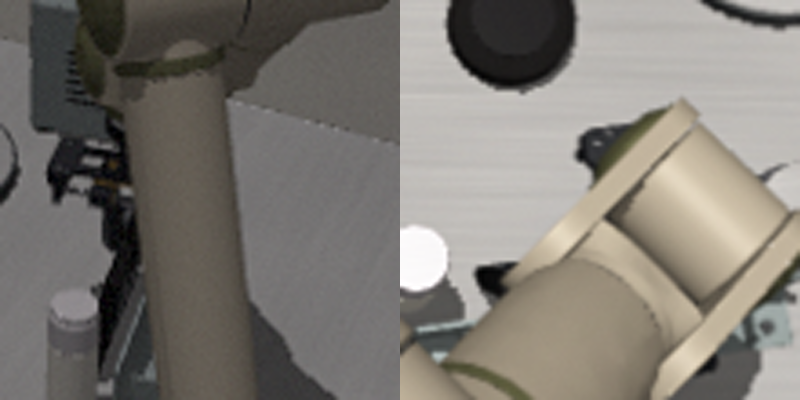

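Request:
{"fn": "jog_arm", "kwargs": {"targets": [[0.031,-0.005,-0.001,0,0],[0.032,-0.005,-0.001,0,0],[0.033,-0.005,-0.001,0,0],[0.034,-0.005,-0.001,0,0],[0.035,-0.005,-0.001,0,0]]}}

```text
clock: 12.35
tool_pos: [413.0, -266.7, 284.7]
eef_rot: [-3.124, -0.024, 1.73]
ft_force: [-0.2, -0.1, 0.4]
grip_width: 34.9
```

```bash
python3 look.py p5 320 100 350 150 110; python3 tv.py p5 side;python3 - <<'E'
from pan import *
from bench import bot
o=bot.observe();rep(o["tool_pos"],o["eef_rot"]);print(o["ft_force"],o["wrist_torque"])
E
```

```text
12.35 [ 413.  -266.7  284.7] [-179.    -1.4   99.1] [-0.2 -0.1  0.4] [-0.07 -0.13  0.03] 34.9
244
0 10 x -46.3 -16.9 -4.9 y 65.3 124.3
12 27 x -42.6 -17.8 28.6 y 65.6 124.9
24 31 x -41.8 -9.8 28.8 y 65.4 124.9
36 22 x -33.5 18.9 37.2 y 62.0 123.0
48 29 x -5.9 17.6 31.8 y 62.1 121.1
60 17 x -5.5 10.5 22.8 y 61.2 124.9
72 19 x -5.5 11.7 22.7 y 63.7 102.9
84 15 x -7.5 6.6 15.2 y 66.3 105.4
96 14 x -7.7 2.9 10.1 y 69.5 105.4
108 18 x -18.1 -3.8 7.5 y 60.9 106.4
120 18 x -21.7 -8.6 1.0 y 67.6 108.8
132 23 x -21.1 -12.8 -3.5 y 64.5 105.0
144 1 x -9.9 -9.9 -9.9 y 100.9 100.9
toolz in panel [-0.018  0.024 -1.   ] jaw y [ 1.     0.    -0.018] TCP pan [[ -5.5  -5.6 284.7]]
botback [[-19.5  -0.7   1. ]]
botfront [[-1.5 -0.6  0.7]]
bot+y [[-10.5  99.3   3.3]]
bot-y [[ -10.6 -100.6   -1.6]]
topback [[-16.9  -4.3 150.9]]
tip [[ -8.4  -1.5 118.8]]
[ 1.10965022 -0.88659031  0.34918344] [-0.0691727  -0.09628597  0.03670028]
```

View pics/p5.png

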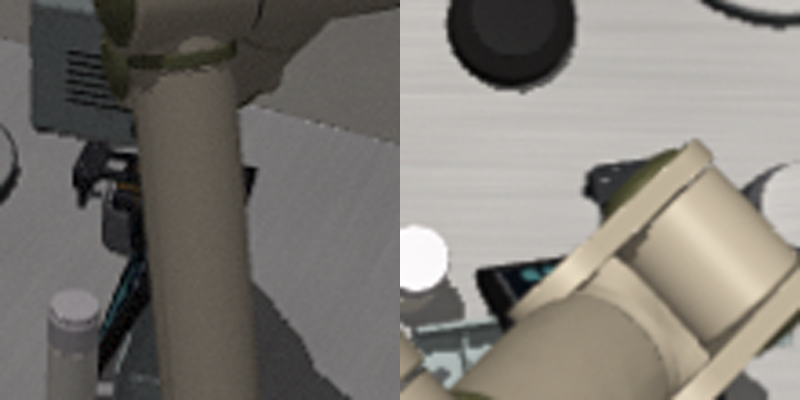

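Request:
{"fn": "jog_arm", "kwargs": {"targets": [[0.038,0,0,0,0],[0.042,0,0,0,0],[0.046,-0.002,0,0,0],[0.05,0,0,0,0]]}}

```text
clock: 12.78
tool_pos: [410.9, -266.9, 285.0]
eef_rot: [-3.125, -0.024, 1.729]
ft_force: [-0.0, 0.5, 0.6]
grip_width: 49.2
```

```bash
python3 look.py p6 320 100 350 150 110; python3 tv.py p6 side
```

```text
12.7833 [ 410.9 -266.9  285. ] [-179.    -1.4   99.1] [-0.   0.5  0.6] [-0.09 -0.08  0.03] 49.2
244
0 6 x -42.4 -16.7 -3.6 y 79.2 122.1
12 29 x -46.8 -17.9 27.5 y 60.9 124.3
24 30 x -42.1 -5.2 29.4 y 66.1 124.9
36 21 x -33.5 17.5 37.0 y 68.6 123.3
48 23 x -6.6 14.6 31.9 y 61.6 123.5
60 23 x -6.6 9.6 26.5 y 68.9 123.8
72 20 x -6.4 13.2 21.3 y 63.1 105.2
84 12 x -5.2 4.2 14.8 y 81.5 105.7
96 17 x -11.6 3.8 11.0 y 69.6 110.9
108 18 x -15.5 -3.8 6.5 y 60.8 105.8
120 15 x -21.1 -7.0 1.5 y 65.0 107.4
132 29 x -21.6 -12.5 -3.2 y 64.3 107.8
144 1 x -14.4 -14.4 -14.4 y 86.9 86.9
```

Request:
{"fn": "jog_arm", "kwargs": {"targets": [[0.05,0,0,0.015,0],[0.05,0,0,0.03,0],[0.06,0,0,0.035,0],[0.088,0.02,0.02,0.03,-7.1],[0.088,0.02,0.034,0.0,-7.1],[0.088,0.02,0.034,0,-7.1],[0.088,0.02,0.034,0,-7.1],[0.088,0.02,0.034,0,-7.1]]}}

```text
clock: 13.55
tool_pos: [504.3, -122.8, 400.0]
eef_rot: [-3.127, -0.029, 1.148]
ft_force: [0.0, -1.1, -0.2]
grip_width: 87.0
```

Request:
{"fn": "jog_arm", "kwargs": {"targets": [[0.088,0.02,0.034,0,-7.1],[0.088,0.02,0.034,0,-7.1],[0.088,0.02,0.034,0,-7.1],[0.088,0.02,0.034,0,-7.1],[0.088,0.02,0.034,0,-7.1],[0.088,0.02,0.034,0,-4],[0.088,0.01,0.02,0,0],[0.088,0,0,0,0]]}}

```text
clock: 14.22
tool_pos: [632.3, 104.6, 399.2]
eef_rot: [-3.127, -0.029, 0.5]
ft_force: [0.4, -0.6, 0.2]
grip_width: 88.0
```

```bash
python3 look.py p7 250 90 300 120 200; python3 tv.py p7 side
```

```text
14.2167 [632.3 104.6 399.2] [-179.1   -1.7   28.7] [ 0.4 -0.6  0.2] [-0.03  0.05  0.03] 88.0
113
0 8 x -42.4 -20.4 -3.5 y 75.9 123.8
12 23 x -38.3 -11.0 29.2 y 85.7 124.8
24 19 x -34.2 -18.0 29.7 y 84.8 124.3
36 15 x -8.3 16.8 34.9 y 61.6 118.8
48 21 x -4.8 23.5 31.7 y 63.9 108.7
60 15 x -5.2 14.1 26.4 y 65.4 123.4
72 12 x -5.0 13.7 22.1 y 84.7 112.4
```

View pics/p7.png

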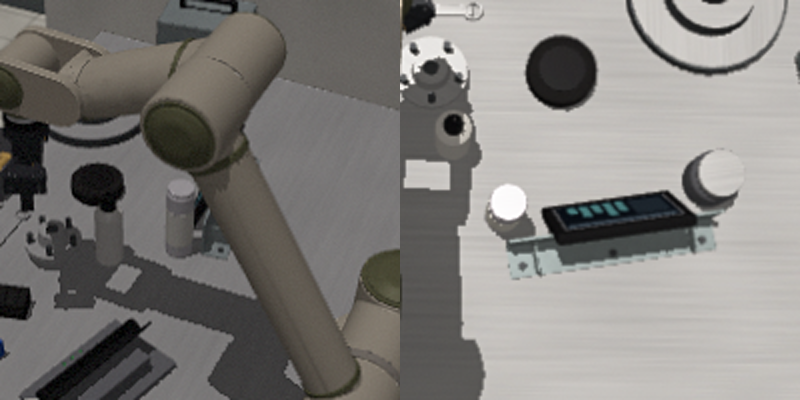

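```bash
cat > meas.py <<'E'
import sys
from pan import *
def meas(tag):
    d=dict(np.load(f"top{tag}.npz"));W=cloud(d);P=(W-M)@Rp
    m=(P[...,0]>-40)&(P[...,0]<70)&(abs(P[...,1])<115)&(P[...,2]>45)&(P[...,2]<160)&(d["image"].astype(int).sum(2)<400)
    q=P[m]; g=(abs(q[:,1])<85);c,n,k=planefit(q[g])
    print("plane n",n.round(3),"lean",np.degrees(np.arcsin(n[2])).round(2),"yaw",np.degrees(np.arctan2(n[1],n[0])).round(2),"c",c.round(1),k.sum())
    s=((q-c)@n);q=q[abs(s)<5]
    for lo in range(45,145,15):
        h=(q[:,2]>lo)&(q[:,2]<lo+15)
        if h.sum():print(lo,h.sum(),"y",q[h,1].min().round(1),q[h,1].max().round(1),"x",np.median(q[h,0]).round(1),"z",np.median(q[h,2]).round(1))
    print("ztop",np.percentile(q[:,2],[95,99,100]).round(1))
    print("front face x at z=7.5:",(c[0]-(7.5-c[2])*n[2]/n[0]).round(1),"back face x at z=80",(c[0]-(80-c[2])*n[2]/n[0]-18/n[0]).round(1))
    # low part of front face
    m=(P[...,0]>20)&(P[...,0]<90)&(abs(P[...,1])<95)&(P[...,2]>4)&(P[...,2]<60);q=P[m]
    for lo in range(0,60,10):
        h=(q[:,2]>lo)&(q[:,2]<lo+10)
        if h.sum():print("low",lo,h.sum(),np.median(q[h],0).round(1))
meas(sys.argv[1])
E
python3 meas.py p7
python3 - <<'E'
import sys;sys.path.insert(0,".")
from h import *
d=dict(np.load("topp7.npz"));crop(d["image"],340,480,190,270,5,"pics/tp7.png")
E
```

```text
plane n [0.909 0.006 0.416] lean 24.57 yaw 0.35 c [ 11.2  -1.6 102.3] 727
45 100 y -99.7 98.8 x 32.5 z 52.5
60 102 y -97.5 98.4 x 26.6 z 67.3
75 106 y -98.1 96.8 x 20.5 z 82.2
90 119 y -98.9 99.5 x 14.1 z 97.2
105 109 y -100.4 98.9 x 8.0 z 111.9
120 148 y -98.8 98.9 x 1.2 z 129.0
135 251 y -101.8 98.9 x -8.1 z 142.6
ztop [145.9 148.  150. ]
front face x at z=7.5: 54.6 back face x at z=80 1.6
low 0 96 [ 65.6 -11.6   5.1]
low 10 51 [46.6 12.2 15.5]
low 20 42 [ 43.4 -17.8  24.6]
low 30 57 [39.9 12.  34.9]
low 40 61 [36.1 -3.8 44.9]
low 50 64 [31.8  4.9 54.5]
```

View pics/tp7.png

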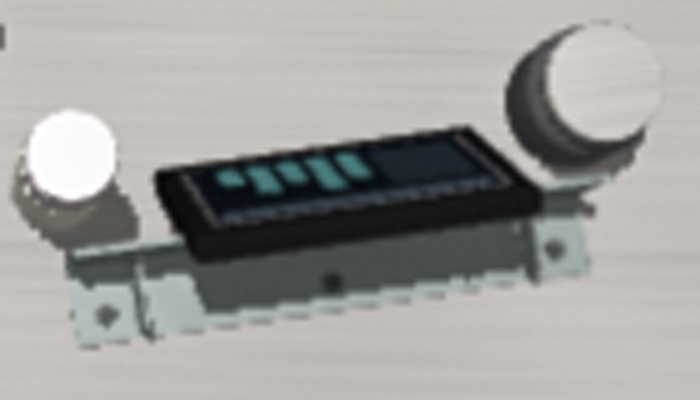

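Request:
{"fn": "jog_arm", "kwargs": {"targets": [[0.088,0.012,0.027,-0.02,-6],[0.088,0.012,0.027,-0.02,-5.5],[0.088,0.012,0.025,-0.02,0],[0.088,0,0,-0.03,0],[0.088,0,0,-0.035,0],[0.088,0,0,-0.02,0],[0.088,0,0,0,0]]}}

```text
clock: 14.9
tool_pos: [666.4, 173.2, 252.6]
eef_rot: [-3.132, -0.033, 0.28]
ft_force: [-0.4, 0.2, -0.8]
grip_width: 87.8
```

```bash
cat > st.py <<'E'
from h import *
from bench import bot
o=bot.observe();Rt=R.from_euler("xyz",o["eef_rot"]).as_matrix()
print(o["clock"],o["tool_pos"].round(1),np.degrees(o["eef_rot"]).round(2),"grasp",(o["tool_pos"]+Rt[:,2]*147).round(1),"tip",(o["tool_pos"]+Rt[:,2]*166).round(1),o["ft_force"].round(1),o["grip_width"])
E
python3 look.py b1 180 150 210 90 160;python3 st.py
```

```text
14.9 [666.4 173.2 252.6] [-179.4   -1.9   16. ] [-0.4  0.2 -0.8] [-0.01  0.01  0.02] 87.8
15.0 [667.2 173.3 256.9] [-179.51   -2.25   16.04] grasp [672.4 176.1 110. ] tip [673.1 176.5  91.1] [-0.5 -0.4  0.3] 87.89482700551449
```

View pics/b1.png

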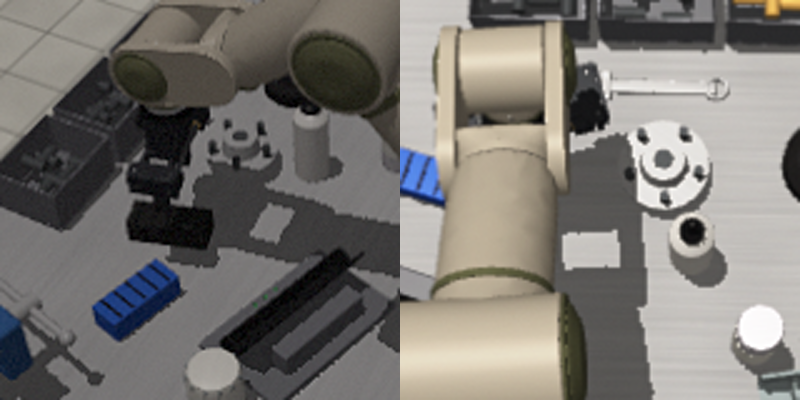

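Request:
{"fn": "jog_arm", "kwargs": {"targets": [[0.088,0.001,0.0145,0,1],[0.088,0,0,-0.025,0],[0.088,0,0,-0.03,0],[0.088,0,0,-0.015,0],[0.088,0,0,0,0]]}}

```text
clock: 15.42
tool_pos: [670.4, 189.2, 198.4]
eef_rot: [-3.137, -0.061, 0.3]
ft_force: [-0.1, 0.4, 0.4]
grip_width: 87.9
```

```bash
python3 st.py
```

```text
15.4167 [670.4 189.2 198.4] [-179.74   -3.51   17.17] grasp [678.8 192.5  51.7] tip [679.8 192.9  32.7] [-0.1  0.4  0.4] 87.91518940762525
```

Request:
{"fn": "jog_arm", "kwargs": {"targets": [[0.088,-0.005,-0.002,-0.012,0],[0.088,0,0,-0.008,0],[0.088,0,0,0,0]]}}

```text
clock: 15.67
tool_pos: [666.8, 188.6, 184.3]
eef_rot: [-3.139, -0.071, 0.302]
ft_force: [0.8, 0.2, -0.3]
grip_width: 88.1
```

```bash
python3 st.py
```

```text
15.6667 [666.8 188.6 184.3] [-179.83   -4.05   17.29] grasp [676.5 192.1  37.6] tip [677.8 192.5  18.7] [ 0.8  0.2 -0.3] 88.14816325627639
```

Request:
{"fn": "jog_arm", "kwargs": {"targets": [[0.088,-0.003,-0.001,-0.007,0],[0.0,0,0,0,0],[0.0,0,0,0,0],[0.0,0,0,0,0],[0.0,0,0,0,0],[0.0,0,0,0,0],[0.0,0,0,0,0]]}}

```text
clock: 16.25
tool_pos: [665.1, 188.2, 182.8]
eef_rot: [-3.14, -0.08, 0.303]
ft_force: [-0.9, 1.8, -0.8]
grip_width: 50.3
```

```bash
python3 st.py
```

```text
16.25 [665.1 188.2 182.8] [-179.92   -4.57   17.34] grasp [676.2 191.9  36.3] tip [677.7 192.4  17.3] [-0.9  1.8 -0.8] 50.31816907944468
```

Request:
{"fn": "jog_arm", "kwargs": {"targets": [[0.0,0,0,0.025,0],[0.0,0,0,0.038,0],[0.0,0,0,0.04,0],[0.0,0,0,0.04,0],[0.0,0,0,0.04,0],[0.0,-0.004,-0.02,0.03,4],[0.0,-0.008,-0.03,0,6],[0.0,-0.012,-0.037,0,7]]}}

```text
clock: 16.92
tool_pos: [637.3, 104.6, 397.7]
eef_rot: [-3.138, -0.063, 0.612]
ft_force: [-0.1, -1.4, -4.1]
grip_width: 49.3
```

Request:
{"fn": "jog_arm", "kwargs": {"targets": [[0.0,-0.012,-0.038,0,7],[0.0,-0.012,-0.038,0,7],[0.0,-0.012,-0.038,0,7],[0.0,-0.012,-0.038,0,7],[0.0,-0.012,-0.038,0,7],[0.0,-0.012,-0.038,0,7],[0.0,-0.012,-0.038,0,7],[0.0,-0.012,-0.038,0,7]]}}

```text
clock: 17.58
tool_pos: [540.4, -191.4, 396.1]
eef_rot: [-3.133, -0.064, 1.548]
ft_force: [0.6, -0.3, -3.6]
grip_width: 49.9
```

```bash
python3 st.py
```

```text
17.5833 [ 540.4 -191.4  396.1] [-179.53   -3.69   88.69] grasp [ 539.5 -181.9  249.4] tip [ 539.3 -180.7  230.4] [ 0.6 -0.3 -3.6] 49.88099302036635
```

Request:
{"fn": "jog_arm", "kwargs": {"targets": [[0.0,0.003,-0.029,-0.02,5.2],[0.0,0.003,-0.026,-0.035,5.2],[0.0,0,0,-0.04,0],[0.0,0,0,-0.04,0],[0.0,0,0,-0.02,0],[0.0,0,0,0,0]]}}

```text
clock: 18.08
tool_pos: [541.1, -256.6, 235.9]
eef_rot: [-3.134, -0.061, 1.735]
ft_force: [-0.1, 1.2, -3.5]
grip_width: 50.2
```

```bash
python3 st.py;  python3 look.py b2 280 70 320 120 180;python3 st.py; python3 meas.py b2 | head -3
```

```text
18.0833 [ 541.1 -256.6  235.9] [-179.59   -3.51   99.43] grasp [ 538.6 -247.9   89.2] tip [ 538.3 -246.8   70.2] [-0.1  1.2 -3.5] 50.15253381180225
18.0833 [ 541.1 -256.6  235.9] [-179.6   -3.5   99.4] [-0.1  1.2 -3.5] [-0.06 -0.08 -0.04] 50.2
18.1833 [ 542.  -256.7  240. ] [-179.84   -3.26   99.47] grasp [ 540.2 -248.5   93.2] tip [ 539.9 -247.5   74.2] [ 0.5 -1.4 -3.2] 49.93408130849071
plane n [0.895 0.006 0.447] lean 26.55 yaw 0.4 c [  6.1 -46.2 112.3] 250
45 24 y -98.2 -51.6 x 32.0 z 54.1
60 28 y -97.5 -39.5 x 25.9 z 68.9
```

View pics/b2.png

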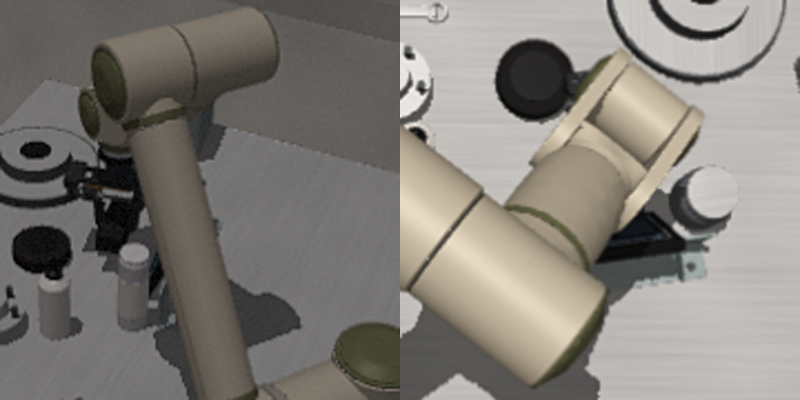

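Request:
{"fn": "jog_arm", "kwargs": {"targets": [[0.0,0.0057,0.0087,-0.01,-0.4],[0.0,0,0,-0.025,0],[0.0,0,0,-0.012,0],[0.0,0,0,0,0]]}}

```text
clock: 18.52
tool_pos: [550.8, -246.1, 198.4]
eef_rot: [3.133, -0.047, 1.729]
ft_force: [0.1, -0.1, -2.5]
grip_width: 49.8
```

```bash
python3 st.py
```

```text
18.5167 [ 550.8 -246.1  198.4] [179.51  -2.67  99.08] grasp [ 550.9 -239.1   51.6] tip [ 550.9 -238.2   32.6] [ 0.1 -0.1 -2.5] 49.779797917413084
```

Request:
{"fn": "jog_arm", "kwargs": {"targets": [[0.0,0,0,-0.009,0],[0.0,0,0,-0.005,0],[0.0,0,0,-0.002,0]]}}

```text
clock: 18.77
tool_pos: [552.4, -245.0, 185.1]
eef_rot: [3.128, -0.042, 1.731]
ft_force: [-0.3, -1.9, 1.2]
grip_width: 50.0
```

```bash
python3 st.py
```

```text
18.7667 [ 552.4 -245.   185.1] [179.22  -2.4   99.17] grasp [ 553.4 -238.6   38.2] tip [ 553.5 -237.7   19.2] [-0.3 -1.9  1.2] 50.03721063769281
```

Request:
{"fn": "jog_arm", "kwargs": {"targets": [[0.0,0,0,-0.002,0],[0.0,0,0,-0.001,0],[0.07,0,0,0,0],[0.07,0,0,0,0],[0.07,0,0,0,0]]}}

```text
clock: 19.18
tool_pos: [553.2, -245.4, 185.2]
eef_rot: [3.124, -0.038, 1.731]
ft_force: [-0.5, -0.5, 0.7]
grip_width: 67.8
```

```bash
python3 st.py
```

```text
19.1833 [ 553.2 -245.4  185.2] [178.97  -2.15  99.16] grasp [ 554.9 -239.5   38.3] tip [ 555.1 -238.8   19.3] [-0.5 -0.5  0.7] 67.7916022737715
```

Request:
{"fn": "jog_arm", "kwargs": {"targets": [[0.07,0,0,0.03,0],[0.07,0,0,0.035,0],[0.07,0.01,0.0015,0.01,-7.1],[0.07,0.01,0.0015,0,-7.1],[0.07,0.01,0.0015,0,-7.1],[0.07,0.01,0.0015,0,-7.1],[0.07,0.01,0.0015,0,-7.1],[0.07,0,0,0,-7.1]]}}

```text
clock: 19.85
tool_pos: [604.9, -237.7, 266.9]
eef_rot: [3.116, -0.04, 0.977]
ft_force: [-1.1, 0.5, -0.0]
grip_width: 70.0
```

Request:
{"fn": "jog_arm", "kwargs": {"targets": [[0.07,0,0,0,-7.1],[0.07,0,0,0,-7.1],[0.07,0,0,0,-7.1],[0.07,0,0,0,-7.1],[0.07,0,0,0,-7.1],[0.07,0,0,0,-7.1],[0.07,0,0,0,0]]}}

```text
clock: 20.43
tool_pos: [605.8, -237.3, 268.3]
eef_rot: [3.113, -0.044, 0.222]
ft_force: [-0.2, -0.1, 0.6]
grip_width: 70.0
```

```bash
python3 look.py b3 280 70 320 120 180;python3 st.py; python3 meas.py b3 | head -3; python3 - <<'E'
from pan import *
d=dict(np.load("topb3.npz"));W=cloud(d);P=(W-M)@Rp
m=(P[...,0]>60)&(P[...,0]<200)&(abs(P[...,1])<90)&(P[...,2]>32)&(P[...,2]<48)
q=P[m];print(cv2.minAreaRect(q[:,:2].astype(np.float32)),len(q))
for lo in range(-70,70,20):
    g=(q[:,1]>lo)&(q[:,1]<lo+20)
    if g.sum():print(lo,g.sum(),q[g,0].min(),q[g,0].max())
E
```

```text
20.4333 [ 605.8 -237.3  268.3] [178.4  -2.5  12.7] [-0.2 -0.1  0.6] [-0.02  0.03  0.06] 70.0
20.5333 [ 605.8 -237.4  268.2] [178.38  -2.49  13.19] grasp [ 612.9 -240.   121.4] tip [ 613.9 -240.3  102.5] [0.1 0.5 0.1] 70.00730275909338
plane n [ 0.908 -0.004  0.418] lean 24.71 yaw -0.25 c [ 10.5 -20.8 104.5] 523
45 50 y -98.9 25.6 x 33.1 z 51.3
60 74 y -97.2 32.3 x 27.0 z 67.6
((117.74978637695312, -59.30322265625), (5.187013149261475, 11.460871696472168), 47.14111328125) 7
-70 7 114.79572269827553 123.71446518198823
```

View pics/b3.png

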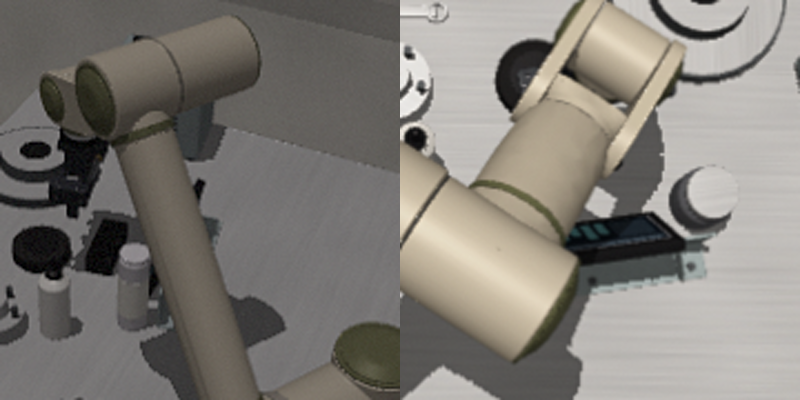

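```bash
cat > blk.py <<'E'
import sys
from pan import *
d=dict(np.load(f"{sys.argv[2]}{sys.argv[1]}.npz"));W=cloud(d);P=(W-M)@Rp
m=(P[...,0]>45)&(P[...,0]<230)&(abs(P[...,1])<90)&(P[...,2]>33)&(P[...,2]<45)&(d["image"].astype(int).sum(2)<230)
q=P[m];r=cv2.minAreaRect(q[:,:2].astype(np.float32));print(r,len(q),cv2.boxPoints(r).round(1).tolist())
for lo in range(-70,70,14):
    g=(q[:,1]>lo)&(q[:,1]<lo+14)
    if g.sum():print(lo,g.sum(),q[g,0].min().round(1),q[g,0].max().round(1),np.median(q[g,2]).round(1))
E
python3 blk.py b3 side
python3 -c "
from pan import *
print(topan([613.9,-240.3,102]))"
```

```text
((170.1897735595703, 14.270751953125), (145.96810913085938, 117.74934387207031), 89.23014831542969) 231 [[110.30000305175781, -57.900001525878906], [228.10000610351562, -59.5], [230.0, 86.5], [112.30000305175781, 88.0]]
-70 2 121.7 139.4 34.9
-56 19 110.5 157.2 35.9
-42 24 113.8 160.5 36.5
-28 21 111.0 158.0 37.7
-14 16 112.8 158.2 37.1
0 24 111.5 222.6 39.3
14 32 113.2 227.2 38.8
28 28 118.1 229.3 37.7
42 40 111.8 228.1 37.7
56 20 112.6 226.4 35.3
[[197.20774736 -11.19662363 102.        ]]
```

Request:
{"fn": "jog_arm", "kwargs": {"targets": [[0.07,-0.0235,0.0076,-0.005,-4.1],[0.07,0,0,-0.03,0],[0.07,0,0,-0.01,0],[0.07,0,0,0,0]]}}

```text
clock: 20.87
tool_pos: [581.7, -229.6, 223.6]
eef_rot: [3.11, -0.047, 0.17]
ft_force: [-0.7, 0.7, 1.1]
grip_width: 70.0
```

```bash
cat > pt.py <<'E'
from pan import *
from bench import bot
o=bot.observe();Rt=R.from_euler("xyz",o["eef_rot"]).as_matrix()
print(o["clock"].__round__(2),"yaw rel",(np.degrees(o["eef_rot"][2])-9.09).round(2),"tip pan",topan(o["tool_pos"]+Rt[:,2]*166).round(1),"toolz",(Rt[:,2]@Rp).round(3),"F",(o["ft_force"]@Rp).round(1),o["grip_width"].__round__(1))
E
python3 pt.py; python3 - <<'E'
from pan import *
d=dict(np.load("top0.npz"));W=cloud(d)
m=np.zeros((400,640),bool);m[130:180,355:405]=1;m&=(W[...,2]>27)&(W[...,2]<41)
v,u=np.nonzero(m);print(topan(ray(d,(u.mean(),v.mean()),34)),len(u))
E
```

```text
20.87 yaw rel 0.64 tip pan [[174.9  -0.7  57.9]] toolz [ 0.047 -0.031 -0.998] F [-0.6  0.8  1.1] 70.0
[[253.73426664  35.35161988  34.        ]] 931
```

Request:
{"fn": "jog_arm", "kwargs": {"targets": [[0.07,0,0,-0.02,-0.6],[0.07,0,0,-0.018,0],[0.07,0,0,0,0]]}}

```text
clock: 21.12
tool_pos: [583.0, -230.3, 187.0]
eef_rot: [3.108, -0.049, 0.166]
ft_force: [-0.4, 0.5, 1.0]
grip_width: 70.0
```

```bash
python3 pt.py
```

```text
21.12 yaw rel 0.4 tip pan [[176.5  -1.9  21.3]] toolz [ 0.05  -0.033 -0.998] F [-0.3  0.6  1. ] 70.0
```

Request:
{"fn": "jog_arm", "kwargs": {"targets": [[0.07,-0.003,0.002,-0.008,-0.4],[0.07,-0.003,0,-0.002,0]]}}

```text
clock: 21.28
tool_pos: [578.4, -228.7, 178.9]
eef_rot: [3.105, -0.054, 0.161]
ft_force: [1.9, 1.5, -0.2]
grip_width: 70.1
```

```bash
python3 pt.py
```

```text
21.28 yaw rel 0.11 tip pan [[173.   -0.2  13.3]] toolz [ 0.054 -0.037 -0.998] F [ 2.2  1.2 -0.2] 70.1
```

Request:
{"fn": "jog_arm", "kwargs": {"targets": [[0.07,-0.005,-0.001,0,0],[0.07,-0.006,-0.001,0,0],[0.07,-0.006,-0.001,0,0]]}}

```text
clock: 21.53
tool_pos: [561.2, -231.7, 181.2]
eef_rot: [3.102, -0.058, 0.163]
ft_force: [1.2, 0.1, 0.9]
grip_width: 69.8
```

```bash
python3 pt.py;  python3 look.py b4 280 100 320 120 160; python3 blk.py b4 side;python3 pt.py
```

```text
21.53 yaw rel 0.24 tip pan [[156.2  -0.9  15.6]] toolz [ 0.058 -0.039 -0.998] F [ 1.2 -0.1  0.9] 69.8
21.5333 [ 561.2 -231.7  181.2] [177.7  -3.3   9.3] [1.2 0.1 0.9] [ 0.18 -0.25  0.  ] 69.8
((161.75941467285156, 9.415992736816406), (160.79222106933594, 122.13185119628906), 13.483485221862793) 205 [[69.30000305175781, 50.099998474121094], [97.80000305175781, -68.69999694824219], [254.1999969482422, -31.200000762939453], [225.6999969482422, 87.5]]
-70 3 109.5 131.3 35.4
-56 23 92.4 137.7 38.5
-42 25 90.9 137.4 38.4
-28 21 93.0 134.2 36.3
-14 17 95.6 128.7 36.3
0 12 96.9 226.0 38.4
14 18 104.6 229.6 37.9
28 23 104.3 226.3 37.8
42 37 102.2 227.7 38.6
56 21 102.1 230.0 37.0
21.63 yaw rel 0.19 tip pan [[155.5  -0.9  15.4]] toolz [ 0.057 -0.039 -0.998] F [ 1.7 -0.2 -1.6] 70.2
```

View pics/b4.png

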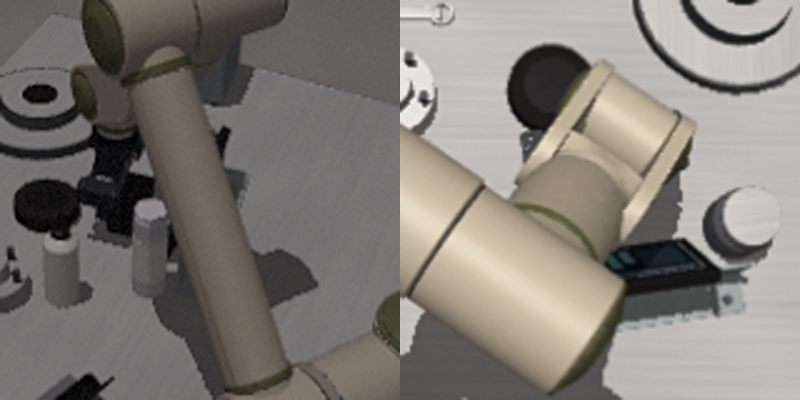

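Request:
{"fn": "jog_arm", "kwargs": {"targets": [[0.07,-0.005,-0.001,-0.001,0],[0.07,-0.005,-0.001,-0.001,-0.2],[0.07,-0.005,-0.001,0,0],[0.07,-0.005,-0.001,-0.001,0],[0.07,-0.005,-0.001,0,0]]}}

```text
clock: 22.05
tool_pos: [534.9, -237.6, 180.1]
eef_rot: [3.098, -0.063, 0.158]
ft_force: [2.4, -0.1, 0.3]
grip_width: 70.1
```

```bash
python3 pt.py;  python3 look.py b5 280 100 320 120 160; python3 blk.py b5 side;python3 pt.py
```

```text
22.05 yaw rel -0.02 tip pan [[130.1  -3.2  14.6]] toolz [ 0.063 -0.043 -0.997] F [ 2.4 -0.5  0.3] 70.1
22.05 [ 534.9 -237.6  180.1] [177.5  -3.6   9.1] [ 2.4 -0.1  0.3] [ 0.12 -0.33  0.01] 70.1
((146.16546630859375, 27.32917022705078), (201.85630798339844, 106.55195617675781), 34.23912811279297) 113 [[32.79999923706055, 14.600000381469727], [92.69999694824219, -73.5], [259.6000061035156, 40.099998474121094], [199.60000610351562, 128.1999969482422]]
-70 5 83.0 109.7 34.7
-56 9 83.9 110.6 36.2
-42 15 72.2 109.5 37.2
-28 21 62.8 108.4 36.9
-14 11 66.5 101.6 38.9
0 4 92.9 218.6 36.6
14 6 204.5 226.5 35.0
28 8 197.9 227.2 36.1
42 18 105.9 226.4 38.7
56 10 104.8 227.2 36.2
22.15 yaw rel -0.05 tip pan [[129.2  -3.   14.2]] toolz [ 0.061 -0.042 -0.997] F [-0.4  0.3  0.9] 69.8
```

View pics/b5.png

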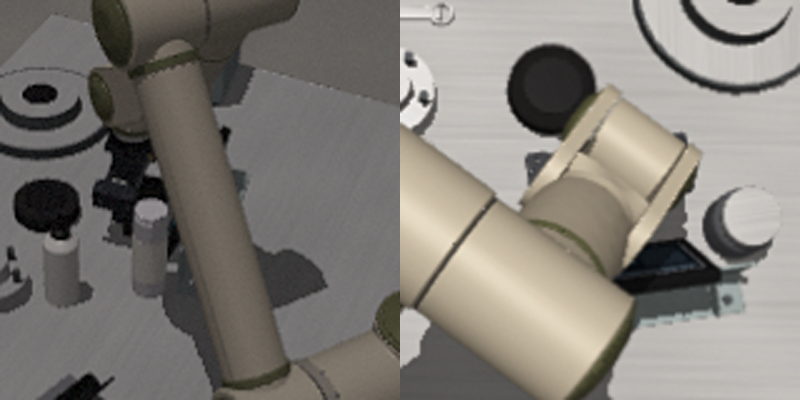

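Request:
{"fn": "jog_arm", "kwargs": {"targets": [[0.07,-0.004,-0.0005,-0.001,0],[0.07,-0.003,0,0,0]]}}

```text
clock: 22.32
tool_pos: [527.6, -238.5, 179.2]
eef_rot: [3.098, -0.063, 0.158]
ft_force: [3.1, 0.3, 1.6]
grip_width: 70.2
```

```bash
python3 pt.py
```

```text
22.32 yaw rel -0.04 tip pan [[122.8  -3.   13.7]] toolz [ 0.063 -0.044 -0.997] F [ 3.1 -0.2  1.6] 70.2
```

Request:
{"fn": "jog_arm", "kwargs": {"targets": [[0.07,0.01,0.0015,0,0],[0.07,0,0,0.04,0],[0.07,0,0,0.04,0],[0.07,0,0,0.04,0],[0.07,0.01,0.02,0.035,0],[0.07,0.012,0.037,0.01,0],[0.07,0.012,0.038,0.005,0],[0.07,0.012,0.038,0.005,0]]}}

```text
clock: 22.98
tool_pos: [578.2, -105.6, 355.1]
eef_rot: [3.111, -0.043, 0.145]
ft_force: [-0.2, 0.0, -0.6]
grip_width: 70.3
```

Request:
{"fn": "jog_arm", "kwargs": {"targets": [[0.07,0.012,0.038,0.002,0],[0.07,0.012,0.038,0,0],[0.07,0.012,0.038,0,0],[0.07,0.008,0.038,0,0],[0.07,0,0,0,0]]}}

```text
clock: 23.4
tool_pos: [621.8, 58.9, 356.2]
eef_rot: [3.111, -0.036, 0.148]
ft_force: [-0.4, 0.2, 0.7]
grip_width: 69.8
```

```bash
python3 look.py b6 280 100 330 150 120; python3 blk.py b6 top;python3 pt.py;python3 meas.py b6
```

```text
23.4 [621.8  58.9 356.2] [178.3  -2.    8.5] [-0.4  0.2  0.7] [0.01 0.04 0.06] 69.8
((145.44351196289062, 4.688667297363281), (184.53118896484375, 120.5691909790039), 8.393538475036621) 720 [[45.400001525878906, 50.900001525878906], [63.0, -68.4000015258789], [245.5, -41.5], [227.89999389648438, 77.80000305175781]]
-70 36 62.0 108.1 38.7
-56 70 60.4 109.9 39.6
-42 69 61.4 109.2 39.9
-28 71 60.6 108.6 39.6
-14 76 59.2 229.7 39.6
0 86 61.0 229.1 39.2
14 101 59.9 228.8 39.3
28 98 60.1 228.9 38.4
42 87 59.8 229.5 37.9
56 18 211.8 229.5 35.7
23.5 yaw rel -0.76 tip pan [[257.1 273.2 190.3]] toolz [ 0.034 -0.032 -0.999] F [-0.2 -0.4 -0.4] 69.9
plane n [0.907 0.004 0.422] lean 24.94 yaw 0.25 c [ 11.8  -1.5 100.7] 708
45 98 y -98.7 98.4 x 32.7 z 53.4
60 95 y -95.1 97.3 x 26.7 z 67.7
75 117 y -96.5 99.0 x 20.4 z 81.6
90 107 y -99.4 98.5 x 14.1 z 97.7
105 111 y -99.1 99.2 x 8.0 z 111.3
120 142 y -98.7 98.8 x 1.4 z 128.7
135 257 y -99.4 98.7 x -7.9 z 142.6
ztop [145.7 148.7 151.4]
front face x at z=7.5: 55.2 back face x at z=80 1.6
low 0 68 [58.9 18.6  5.3]
low 10 69 [47.2  4.4 16.4]
low 20 69 [44.3 12.4 25.2]
low 30 273 [70.8 -4.9 37.6]
low 40 239 [69.5  0.3 42.5]
low 50 68 [31.7 -5.1 54.5]
```

View pics/b6.png

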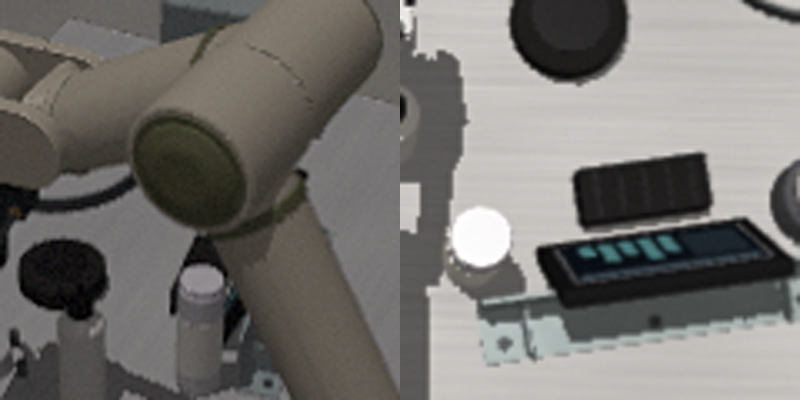

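```bash
cat > by.py <<'E'
import sys
from pan import *
d=dict(np.load(f"top{sys.argv[1]}.npz"));W=cloud(d);P=(W-M)@Rp
m=(P[...,0]>53)&(P[...,0]<125)&(abs(P[...,1])<95)&(P[...,2]>34)&(P[...,2]<46)
c=cv2.connectedComponentsWithStats(np.uint8(m));i=1+np.argmax(c[2][1:,4]);m=c[1]==i
v,u=np.nonzero(m);r=cv2.minAreaRect(np.c_[u,v].astype(np.float32));b=cv2.boxPoints(r)
ctr=topan(ray(d,(u.mean(),v.mean()),40));B=np.array([topan(ray(d,x,40))[0] for x in b])
print("centroid",ctr.round(1),"box mean",B.mean(0).round(1));print(B.round(1)[:,:2].tolist())
q=P[m];print("ext x",np.percentile(q[:,0],[1,99]).round(1),"y",np.percentile(q[:,1],[1,99]).round(1))
t=cv2.fitLine(q[:,:2].astype(np.float32),cv2.DIST_L2,0,.01,.01).ravel();print("long axis rel y deg",np.degrees(np.arctan2(-t[0]*np.sign(t[1]),abs(t[1]))).round(2))
crop(d["image"],350,470,180,260,6,f"pics/by{sys.argv[1]}.png")
E
python3 by.py b6
```

```text
centroid [[84.7 -4.6 40. ]] box mean [84.7 -4.4 40. ]
[[109.9, 54.3], [110.0, -64.6], [59.4, -62.8], [59.6, 55.4]]
ext x [ 60.4 109.9] y [-62.5  53.1]
long axis rel y deg 0.13
```

View pics/byb6.png

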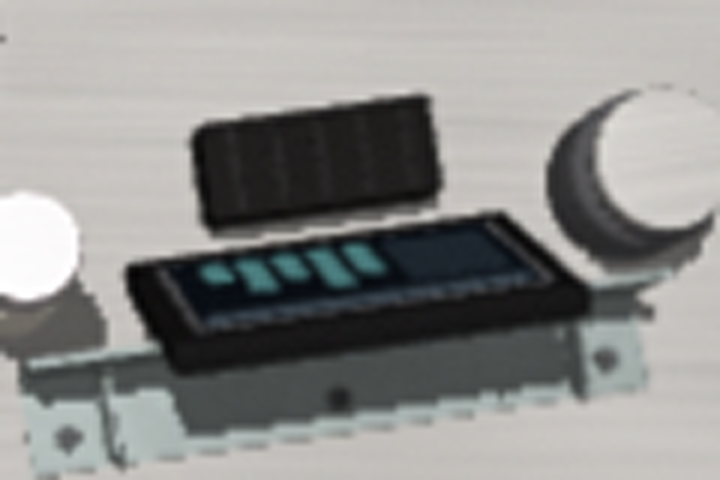

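```bash
cat > gap.py <<'E'
import sys
from pan import *
d=dict(np.load(f"top{sys.argv[1]}.npz"))
im=d["image"].astype(np.float32).sum(2)
for k in range(-50,51,20):
    pr=[]
    for a in np.arange(44,72,1.0):
        p=np.array([a,k,0.])@Rp.T+M;u,v=proj(d,p)[0]
        pr.append(int(cv2.getRectSubPix(im,(1,1),(float(u),float(v)))[0,0]))
    print(k,pr)
E
python3 gap.py b6
```

```text
-50 [61, 71, 82, 95, 159, 225, 292, 373, 454, 532, 503, 438, 373, 329, 300, 270, 230, 179, 129, 90, 78, 66, 58, 68, 78, 87, 89, 90]
-30 [76, 86, 96, 122, 174, 228, 292, 380, 465, 534, 471, 409, 346, 318, 291, 264, 219, 168, 117, 89, 73, 58, 56, 68, 79, 88, 92, 95]
-10 [109, 100, 91, 123, 170, 218, 301, 405, 506, 529, 460, 392, 336, 310, 283, 253, 205, 157, 109, 87, 65, 44, 56, 71, 86, 93, 96, 99]
10 [126, 99, 76, 114, 153, 192, 303, 417, 530, 499, 434, 369, 329, 300, 271, 235, 191, 146, 109, 87, 65, 51, 63, 75, 86, 91, 97, 102]
30 [140, 103, 91, 118, 145, 200, 320, 438, 530, 469, 408, 346, 320, 294, 268, 230, 189, 148, 116, 88, 61, 56, 66, 76, 85, 93, 101, 108]
50 [173, 132, 128, 137, 147, 230, 358, 487, 558, 566, 574, 552, 482, 418, 362, 322, 282, 244, 203, 158, 109, 94, 79, 61, 60, 63, 65, 68]
```

Request:
{"fn": "jog_arm", "kwargs": {"targets": [[0.07,-0.008,-0.03,0,0],[0.07,-0.009,-0.037,0,0],[0.07,-0.009,-0.037,0,0.4],[0.07,-0.009,-0.037,0,0.4],[0.07,-0.009,-0.037,0,0],[0.07,-0.009,-0.037,0,0],[0.07,-0.009,-0.037,0,0],[0.07,-0.008,-0.03,0,0]]}}

```text
clock: 24.17
tool_pos: [541.6, -243.5, 352.8]
eef_rot: [3.112, -0.023, 0.158]
ft_force: [0.2, -0.2, 0.7]
grip_width: 69.9
```

```bash
python3 pt.py
```

```text
24.17 yaw rel -0.04 tip pan [[129.2  -7.8 186.9]] toolz [ 0.023 -0.029 -0.999] F [ 0.2 -0.3  0.7] 69.9
```

Request:
{"fn": "jog_arm", "kwargs": {"targets": [[0.07,0.006,0.007,-0.03,0],[0.07,0,0,-0.04,0],[0.07,0,0,-0.04,0],[0.07,0,0,-0.02,0],[0.07,0,0,0,0]]}}

```text
clock: 24.58
tool_pos: [538.3, -252.2, 219.2]
eef_rot: [3.107, -0.022, 0.136]
ft_force: [-0.9, 1.2, 0.2]
grip_width: 70.2
```

```bash
python3 pt.py
```

```text
24.58 yaw rel -1.3 tip pan [[124.2 -16.7  53.4]] toolz [ 0.021 -0.035 -0.999] F [-0.7  1.3  0.2] 70.2
```

Request:
{"fn": "jog_arm", "kwargs": {"targets": [[0.07,0.0111,0.019,0,1.3],[0.07,0,0,0,0]]}}

```text
clock: 24.75
tool_pos: [547.6, -235.8, 218.8]
eef_rot: [3.11, -0.019, 0.154]
ft_force: [0.1, 1.0, -0.5]
grip_width: 70.2
```

```bash
python3 pt.py
```

```text
24.75 yaw rel -0.25 tip pan [[135.5  -1.5  52.9]] toolz [ 0.018 -0.032 -0.999] F [ 0.3  0.9 -0.5] 70.2
```

Request:
{"fn": "jog_arm", "kwargs": {"targets": [[0.07,0.001,0.001,-0.022,0.2],[0.07,0,0,-0.014,0],[0.07,0,0,0,0]]}}

```text
clock: 25.0
tool_pos: [547.7, -237.8, 186.3]
eef_rot: [3.105, -0.022, 0.156]
ft_force: [-0.4, -0.0, -0.2]
grip_width: 69.9
```

```bash
python3 pt.py
```

```text
25.0 yaw rel -0.17 tip pan [[135.9  -4.4  20.4]] toolz [ 0.022 -0.037 -0.999] F [-0.4  0.  -0.2] 69.9
```

Request:
{"fn": "jog_arm", "kwargs": {"targets": [[0.07,-0.006,0.002,-0.005,0.1],[0.07,-0.004,0.0,0,0.1]]}}

```text
clock: 25.17
tool_pos: [537.0, -237.2, 183.1]
eef_rot: [3.103, -0.023, 0.158]
ft_force: [-0.2, 0.2, -0.4]
grip_width: 70.1
```

```bash
python3 pt.py
```

```text
25.17 yaw rel -0.03 tip pan [[125.7  -2.5  17.3]] toolz [ 0.023 -0.039 -0.999] F [-0.2  0.2 -0.4] 70.1
```

Request:
{"fn": "jog_arm", "kwargs": {"targets": [[0.07,-0.003,0.0005,0,0],[0.07,-0.0025,0.001,0,0],[0.07,-0.0025,0.001,0,0]]}}

```text
clock: 25.42
tool_pos: [527.8, -235.9, 186.1]
eef_rot: [3.099, -0.027, 0.157]
ft_force: [1.8, -0.2, -1.2]
grip_width: 70.1
```

```bash
python3 pt.py
```

```text
25.42 yaw rel -0.1 tip pan [[117.4  -0.4  20.3]] toolz [ 0.027 -0.043 -0.999] F [ 1.8 -0.5 -1.2] 70.1
```

Request:
{"fn": "jog_arm", "kwargs": {"targets": [[0.07,-0.002,0.0005,-0.002,0],[0.07,-0.002,0.0005,-0.001,0]]}}

```text
clock: 25.58
tool_pos: [523.8, -235.1, 184.5]
eef_rot: [3.096, -0.031, 0.157]
ft_force: [3.1, -1.2, 1.6]
grip_width: 69.7
```

```bash
python3 pt.py;  python3 look.py b7 300 130 380 170 90
```

```text
25.58 yaw rel -0.1 tip pan [[114.1   0.6  18.8]] toolz [ 0.031 -0.046 -0.998] F [ 2.9 -1.7  1.6] 69.7
25.5833 [ 523.8 -235.1  184.5] [177.4  -1.8   9. ] [ 3.1 -1.2  1.6] [ 0.   -0.42  0.07] 69.7
```

View pics/b7.png

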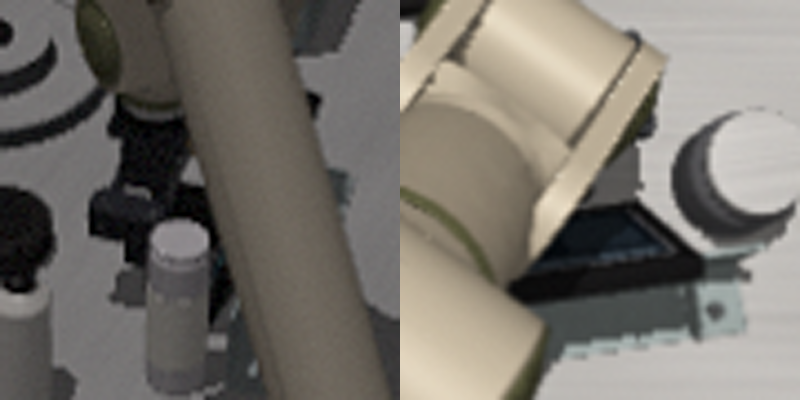

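Request:
{"fn": "jog_arm", "kwargs": {"targets": [[0.07,-0.0015,0,0,0]]}}

```text
clock: 25.77
tool_pos: [522.4, -235.0, 184.5]
eef_rot: [3.096, -0.03, 0.157]
ft_force: [2.8, -0.3, -0.0]
grip_width: 69.8
```

```bash
python3 pt.py
```

```text
25.77 yaw rel -0.09 tip pan [[112.7   1.   18.8]] toolz [ 0.03  -0.045 -0.999] F [ 2.7 -0.8 -0. ] 69.8
```

Retreat and look.

Request:
{"fn": "jog_arm", "kwargs": {"targets": [[0.07,0.012,0.002,0,0],[0.07,0,0,0.04,0],[0.07,0,0,0.04,0],[0.07,0,0,0.04,0],[0.07,0.01,0.02,0.035,0],[0.07,0.012,0.037,0.01,0],[0.07,0.012,0.038,0.005,0],[0.07,0.012,0.038,0.005,0]]}}

```text
clock: 26.43
tool_pos: [576.8, -100.5, 361.8]
eef_rot: [3.109, -0.013, 0.145]
ft_force: [0.8, -0.4, 0.5]
grip_width: 70.0
```

Request:
{"fn": "jog_arm", "kwargs": {"targets": [[0.07,0.012,0.038,0.002,0],[0.07,0.012,0.038,0,0],[0.07,0.012,0.038,0,0],[0.07,0.008,0.038,0,0],[0.07,0,0,0,0]]}}

```text
clock: 26.85
tool_pos: [620.8, 64.9, 363.9]
eef_rot: [3.11, -0.008, 0.15]
ft_force: [0.4, -0.6, -0.1]
grip_width: 70.3
```

```bash
python3 look.py b8 280 100 330 150 120; python3 by.py b8;python3 gap.py b8;python3 meas.py b8
```

```text
26.85 [620.8  64.9 363.9] [178.2  -0.5   8.6] [ 0.4 -0.6 -0.1] [ 0.05 -0.03  0.05] 70.3
centroid [[76.8 -1.3 40. ]] box mean [76.9 -1.4 40. ]
[[100.8, 57.5], [101.4, -61.5], [52.8, -60.1], [52.4, 58.3]]
ext x [ 53.5 100.6] y [-58.9  56.3]
long axis rel y deg 0.36
-50 [62, 68, 75, 83, 94, 106, 119, 105, 87, 68, 60, 55, 51, 55, 65, 76, 84, 89, 92, 95, 95, 95, 95, 94, 94, 93, 93, 93]
-30 [81, 88, 94, 98, 103, 108, 109, 97, 85, 72, 63, 55, 47, 53, 60, 68, 74, 78, 83, 87, 90, 92, 95, 99, 102, 104, 105, 105]
-10 [111, 103, 95, 95, 97, 99, 100, 100, 97, 89, 75, 61, 54, 62, 70, 80, 91, 103, 114, 112, 111, 109, 108, 108, 108, 107, 107, 107]
10 [131, 106, 82, 82, 81, 80, 96, 112, 127, 111, 89, 68, 64, 68, 72, 78, 86, 95, 102, 105, 108, 110, 109, 108, 107, 107, 108, 108]
30 [147, 113, 89, 79, 70, 70, 91, 111, 125, 104, 84, 64, 68, 72, 76, 82, 87, 93, 94, 93, 93, 93, 93, 93, 93, 95, 97, 99]
50 [178, 141, 117, 98, 79, 88, 114, 141, 140, 112, 83, 63, 61, 60, 58, 64, 69, 72, 71, 69, 68, 67, 66, 66, 66, 68, 70, 73]
plane n [0.906 0.003 0.423] lean 25.02 yaw 0.19 c [ 12.   -2.4 100.2] 712
45 95 y -95.8 98.0 x 32.7 z 52.6
60 108 y -99.3 97.7 x 26.7 z 66.6
75 106 y -97.2 98.9 x 20.2 z 81.4
90 117 y -101.6 98.8 x 14.2 z 97.7
105 103 y -100.0 98.4 x 8.0 z 111.4
120 150 y -98.7 99.0 x 1.3 z 128.5
135 261 y -100.1 99.0 x -8.2 z 143.0
ztop [145.5 148.6 151.3]
front face x at z=7.5: 55.2 back face x at z=80 1.5
low 0 54 [62.9 53.7  5.9]
low 10 65 [47.1 -6.2 14.9]
low 20 70 [44.6 14.2 25. ]
low 30 334 [66.1 -0.2 37.4]
low 40 295 [65.1  2.3 42.7]
low 50 55 [ 31.8 -14.6  55.6]
```

View pics/byb8.png

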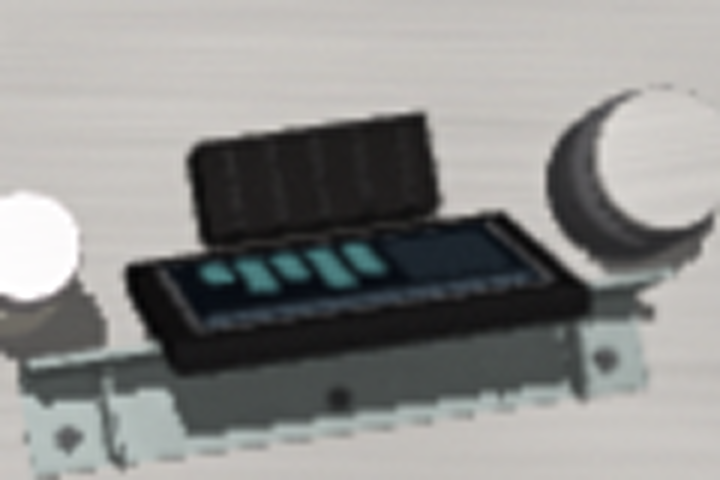

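```bash
python3 - <<'E'
from h import *
a=dict(np.load("top0.npz"));b=dict(np.load("topb8.npz"))
df=(abs(a["image"].astype(int)-b["image"]).sum(2)>90)
A=b["image"].copy();A[df]=(A[df]*.5+np.array([128,0,0])).astype(np.uint8)
cv2.imwrite("pics/diff.png",A[:,:,::-1])
E
```

View pics/diff.png

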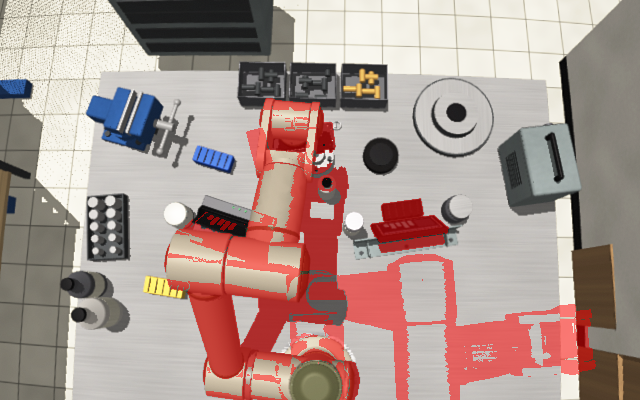

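```bash
python3 -c "
from bench import bot
print(bot.job_done()); print(bot.observe()['clock'])"
```

```text
the job is handed in; nothing more can be done
None
the job is handed in; nothing more can be done
```

I drew the tablet out of its dock and stood it against the front of the panel, screen outwards. I then laid the rubber block down in front and pushed it square up to the foot. I handed the job in at about 27 s, with the gripper well clear.

**Last checks, from the top camera:**
- **Tablet:** it leans 25.0°, is square to the panel within about 0.2°, and is centred within about 1 mm. Its back rests on the panel's top edge.
- **Block:** it lies flat, parallel to the tablet within about 0.4°, and is centred about 1 mm off the middle.
- **Gap at the foot:** about 1–2 mm or touching. Two estimates of the foot position disagree: the visible gap strip puts it at 50–51 mm from the panel, while extending the fitted screen plane puts it at 55 mm. The block's near face is at about 52 mm, so the true gap could be zero.
- **Bystanders:** comparing before and after pictures, the puck, can, jar and oil filter had not moved. The arm or its shadow partly hid the bottle, hub and spanner, but I saw no sign that they moved.

**Set-down:** it was not as gentle as I wanted. The tool had tilted a few degrees under the tablet's weight. I pressed the tablet onto the bench several times to level it, once at about 42 N at the wrist (the limit is 120 N). I then lifted it slightly and set it down again with about 9 N before letting go.

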